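# Sort the service leftovers into the bench trays

## Robot

A 6-joint arm with a two-finger parallel gripper is mounted at the origin on a cart in front of the work surface, level with it; the furniture and walls round the work are solid. World frame = base frame: x ahead of the robot, y to its left, z up, the work surface at z = 0. Lengths are in m, angles in rad, forces in N, time in s.
With the tool pointing down it reaches from about 0.35 to 0.925 m from the base axis. Payload 6.4 kg.
Tool frame: the origin (TCP) lies between the finger pads; the fingertips stand 17 mm ahead of it and the grasp point (between the pads) lies 2 mm behind it; z points along the fingers, y is the line along which they close (so a half turn about z gives the same grasp; the last joint's range is limited). The gripper opens to 85 mm and grips with 20 to 120 N. Pads are 22 mm wide; open, the fingers measure 114 mm over their backs; the gripper's body (76 mm by 85 mm) begins 54 mm behind the grasp point. The pads swing forward as they close: fully open they stand 13 mm farther back than shut.
Start: joints at [-1.286, 0.245, 1.558, -0, 1.339, -0.174], TCP at [0.288, -0.583, 0.248] pointing down, gripper open.
Joint ranges: [-3.13, 3.13], [-1.02, 2.26], [0.13, 2.54], [-0.95, 4.09], [0.21, 2.88], [-2.74, 2.74]. Speed limits (rad/s): [2.57, 2.57, 3.14, 3.14, 3.14, 3.14].

## Interface

Orientations are given as a rotation vector (axis times angle).
In Python, from workcell import robot, snapshot, camera_model, workorder, models gives the robot as it stands.
- The arm moves only by the tool send_rows, never from a script. Its argument "deltas" is a list of rows, each an object of numbers: "hand": the gripper command: -1 is shut, 1 is fully open, values between are in proportion; "dx", "dy", "dz": the shift along the tool's x, y, z in units of 30 mm (1.0 is 30 mm); "ax", "ay", "az": the turn, a rotation vector about the tool's x, y, z in degrees. A call has 1 to 5 rows; each row is the pose to reach, as a shift and turn from the pose commanded when the call began, along the tool's axes at that moment; what a row does not reach only later rows make up. A row lasts 1/12 s, in which the tool goes at most 41.7 mm and 7.16 degrees, less where a joint would pass 70% of its speed; a pose out of reach is approached as far as the arm can. A call with a gripper value outside its range is refused whole. The fingers move at their own pace and stop on an object; "force" is the grip in N (left out, the last holds). Time passes only in rows, so rows that repeat a pose let the fingers close. It gives the time, the measured TCP pose, the force, the opening and the grip force at its end, in the units of the state.
- robot.read_state(): the state, without advancing time (a new reading comes with each control period).
- snapshot(name): name is "scene" or "side" or "wrist"; returns the picture (384x512x3 uint8, red, green, blue); there is no depth.
- camera_model(name): a dict with "fov_y" (degrees; the focal length in pixels is half the picture's height over the tangent of half this angle, whatever the lens; pixels are square), "cx", "cy" (the principal point, pixels), "pose" (4x4, takes a point from camera to world coordinates). Camera axes: x right, y up, looking along -z (the intrinsics and any distortion apply to the point x, -y, -z); pixel columns grow to the right and rows downward; lengths in m; the calibration is good to about 2 mm. A picture is of the moment at which its call begins: read the wrist's pose just before it. camera_model takes no time and is no camera call; for the wrist camera it gives the pose at the moment of the call.
- workorder.close_job(): hands the job in; it is judged then, once.
Trained networks look in the newest picture that a camera, given by its name, has taken for a name from the list of things; names that differ only in an ending like _2 or _b are one class to them, and where a whole thing is asked for, a point or a joint stands for the part that bears it (a point fixed in the world has none). Each returns a list of dicts, best first, with "p" (0 to 1); they miss things now and then, are a little off and sometimes report something else, mostly with a low value. They report only what shows in the picture. A call takes as long as a camera call.
- models.masks_of(label, camera): "mask" (384x512 bool, what is visible of it) and "pixel" ([column, row] in pixels, amid what is visible of it).
The state is a dict: "clock": time; "qpos": joint angles; "joint_velocities": joint speeds; "tau": joint torques, N m; "tool_pos": TCP position; "ee_rot": TCP orientation; "wrist_force": force on the tool from outside, world axes, zero at the start; "wrist_torque": the same for the moment, N m; "grip_width": opening from 0.0 (shut) to 1.0 (fully open); "grasp_force": force on a finger pad.
Only numpy, scipy, OpenCV 4.12 (cv2) and the standard library are available. Lean on these libraries where they do the work, as an engineer would, in place of code of your own. Each camera call takes 0.05 s, during which the arm holds its last target. There are 200 camera calls.

## Task

Sort the handful of small things left in front of the gas module: the brass fitting and the red thumb screw go into the blue tray, one in each compartment; the red-capped vial and the white crucible go into the green tray, one in each compartment; the battery goes into the yellow tray, lying down. Set the other four down on the tray floors upright, standing as they stand now, and let go of everything.

Things in the scene. Friction and masses are not known exactly. Their poses are not given: they have to be found in the camera images.
- union_center (a point): brass compression fitting standing upright on a round foot, 27 mm high. Point on its axis half-way up (13.5 mm above its foot), z up along its axis. It and the other small things stand on a grey mat whose top is 4 mm above the worktop. Below, a 12 mm round spigot (0 to 10 mm up), then a hexagon (10 to 17 mm up) 14 mm across flats (the flats face along its x axis and every 60 degrees from it) and 16 mm across corners (y), above that an 11 mm round thread.
- thumbscrew_center (a point): red thumb screw standing on its head, thread up, 29 mm high. Point on its axis half-way up (14.5 mm above the surface it stands on), z up. The knurled round head is 22 mm in diameter and reaches from 0 to 9 mm up: take it there; the collar above is 12 mm thick up to 13 mm, the thread 5 mm thick to the top.
- vial_center (a point): glass sample vial with a red screw cap, standing upright, 10.5 mm in diameter and 34 mm high. Point on its axis half-way up (17 mm above its foot), z up.
- crucible_center (a point): white ceramic crucible, a small open cup standing upright: 20 mm in diameter at the rim, about 16 mm at the foot, 23 mm high. Point on its axis half-way up (11.5 mm above its foot), z up.
- battery_center (a point): red and silver cylindrical battery lying on its side, 50 mm long and about 16 mm in diameter. Point at its centre, about 8.5 mm above the surface; its y axis runs along its length, so close the fingers along its x axis.
- tray_hardware: blue tray, fixed in place, 110 (its x) by 200 (its y) by 16 mm high, rim to 18 mm, walls 3 mm, inner floor 4 mm above its underside. Origin: centre of its underside, z up. A 3 mm divider as high as the walls at y = 0 makes two compartments, each 104 (x) by 95 mm (y) inside, centred at y = +49 and -49 mm. For the brass fitting and the thumb screw, either one in either compartment.
- tray_samples: green tray, fixed in place, 110 (its x) by 200 (its y) by 16 mm high, rim to 18 mm, walls 3 mm, inner floor 4 mm above its underside. Origin: centre of its underside, z up. A 3 mm divider as high as the walls at y = 0 makes two compartments, each 104 (x) by 95 mm (y) inside, centred at y = +49 and -49 mm. For the vial and the crucible, either one in either compartment.
- tray_batteries: yellow tray, fixed in place, 110 (its x) by 200 (its y) by 16 mm high, rim to 18 mm, walls 3 mm, inner floor 4 mm above its underside. Origin: centre of its underside, z up. No divider: one space 104 by 194 mm inside. For the battery.

How it is judged:
At the end, for the whole second after the job is handed in: The brass fitting and the thumb screw stand upright (within 0.15 rad) on the floor of the blue tray (height within 4 mm), one in each compartment; the vial and the crucible likewise in the green tray; the battery lies flat on the floor of the yellow tray; all released and at rest (x of union_center in the frame of tray_hardware between -0.049 and 0.049 m and y of union_center in the frame of tray_hardware between -0.096 and 0.096 m and z of union_center in the frame of tray_hardware between 0.0135 and 0.0215 m and angle between each of union_center, thumbscrew_center, vial_center, crucible_center's own z axis and vertical below 0.15 rad and linear speed of each of union, thumbscrew, vial, crucible, battery below 0.02 m/s and x of thumbscrew_center in the frame of tray_hardware between -0.049 and 0.049 m and y of thumbscrew_center in the frame of tray_hardware between -0.096 and 0.096 m and z of thumbscrew_center in the frame of tray_hardware between 0.0145 and 0.0225 m and ((y of union_center in the frame of tray_hardware above 0.004 m and y of thumbscrew_center in the frame of tray_hardware below -0.004 m) or (y of union_center in the frame of tray_hardware below -0.004 m and y of thumbscrew_center in the frame of tray_hardware above 0.004 m)) and x of vial_center in the frame of tray_samples between -0.049 and 0.049 m and y of vial_center in the frame of tray_samples between -0.096 and 0.096 m and z of vial_center in the frame of tray_samples between 0.017 and 0.025 m and x of crucible_center in the frame of tray_samples between -0.049 and 0.049 m and y of crucible_center in the frame of tray_samples between -0.096 and 0.096 m and z of crucible_center in the frame of tray_samples between 0.0115 and 0.0195 m and ((y of vial_center in the frame of tray_samples above 0.004 m and y of crucible_center in the frame of tray_samples below -0.004 m) or (y of vial_center in the frame of tray_samples below -0.004 m and y of crucible_center in the frame of tray_samples above 0.004 m)) and x of battery_center in the frame of tray_batteries between -0.049 and 0.049 m and y of battery_center in the frame of tray_batteries between -0.096 and 0.096 m and z of battery_center in the frame of tray_batteries between 0.006 and 0.018 m and angle between battery_center's own y axis and vertical above 1.4 rad); the robot touches nothing.
It also fails if it takes over 115 s, if anything falls off the work surface, if the arm or the gripper's body presses on something with over 40 N, if the wrist force passes 120 N, or if a joint passes its speed limit or range.

## Working session

There is one attempt and no reset: what is moved stays moved. The work goes in short steps, Python scripts to look and compute and a tool call to move; the robot and the scene stay as the last step left them, time stands still between calls to the robot, and variables do not carry over. Pictures are saved under pics/ and viewed, at most 16 in all, crops included, and the job is handed in when it is done.

Besides the shell and the picture viewer there is one more tool, called after "Request:" by a JSON object that holds its "api" and its "payload", one argument or row to a line. send_rows: Moves the arm, as the interface text tells. Its arguments: {"type":"object","properties":{"deltas":{"type":"array","items":{"type":"object","properties":{"hand":{"type":"number"},"dx":{"type":"number"},"dy":{"type":"number"},"dz":{"type":"number"},"ax":{"type":"number"},"ay":{"type":"number"},"az":{"type":"number"}}}},"force":{"type":"number"}},"required":["deltas"]}

```bash
mkdir -p pics; ls
cat > h.py <<'E'
import numpy as np, cv2
from workcell import robot, snapshot, camera_model, workorder, models
from scipy.spatial.transform import Rotation as R
def snap(c,fn):
    im=snapshot(c); cv2.imwrite('pics/'+fn,im[:,:,::-1]); return im
def K(m): 
    return 192/np.tan(np.radians(m['fov_y'])/2)
def ray(m,px):
    f=K(m); d=np.array([(px[0]-m['cx'])/f,-(px[1]-m['cy'])/f,-1]); T=np.array(m['pose'])
    return T[:3,3],T[:3,:3]@d
def onz(m,px,z):
    o,d=ray(m,px); return o+d*(z-o[2])/d[2]
def proj(m,p):
    T=np.array(m['pose']); q=T[:3,:3].T@(np.array(p)-T[:3,3]); f=K(m)
    return np.array([m['cx']+f*q[0]/-q[2], m['cy']-f*q[1]/-q[2]])
E
python3 - <<'E'
from h import *
s=robot.read_state(); print(s)
for c in ['scene','side','wrist']:
    m=camera_model(c); print(c,{k:(np.round(v,4).tolist() if k=='pose' else v) for k,v in m.items()})
    snap(c,c+'0.png')
Z={'union_center':.0175,'thumbscrew_center':.0185,'vial_center':.021,'crucible_center':.0155,'battery_center':.0125,'tray_hardware':.01,'tray_samples':.01,'tray_batteries':.01}
for c in ['scene','side','wrist']:
  m=camera_model(c)
  for n,z in Z.items():
    for r in models.masks_of(n,c)[:2]:
        print(c,n,round(r['p'],2),np.round(r['pixel'],1),int(r['mask'].sum()),np.round(onz(m,r['pixel'],z),3))
E
```

```text
pics
{'clock': 0.0, 'qpos': array([-1.28607774e+00,  2.45804674e-01,  1.55903265e+00, -1.06088029e-05,
        1.33870675e+00, -1.74122410e-01]), 'joint_velocities': array([ 0.00060396,  0.00043951, -0.00125981, -0.00115988, -0.00169366,
        0.00067369]), 'tau': array([-6.62556868e-04, -4.29514790e+01, -3.26126719e+01, -1.19641873e-04,
        5.37529442e-03,  1.81674375e-05]), 'tool_pos': array([ 0.28772856, -0.58225213,  0.24717629]), 'ee_rot': array([-3.05738001e+00, -7.14000546e-01,  1.85492113e-04]), 'wrist_force': array([0.63282706, 0.50596089, 0.02371028]), 'wrist_torque': array([ 0.01013441, -0.00615769,  0.0296631 ]), 'grasp_force': 0.0, 'grip_width': 0.9988533464487059}
scene {'fov_y': 55.5769339059406, 'cx': 257.2947003568341, 'cy': 182.25251678698584, 'pose': [[0.6841, 0.272, -0.6768, -0.1233], [-0.7294, 0.2642, -0.631, -0.5998], [0.0072, 0.9253, 0.3791, 0.4122], [0.0, 0.0, 0.0, 1.0]]}
side {'fov_y': 50.211430082908294, 'cx': 256.36527956346504, 'cy': 184.87307272166964, 'pose': [[-0.8523, 0.2674, -0.4496, 0.0196], [-0.5229, -0.4567, 0.7197, 0.7214], [-0.0129, 0.8485,
[... 836 characters left out ...]
.01 ]
scene tray_batteries 0.48 [267.5 178.6] 1291 [0.637 0.068 0.01 ]
side thumbscrew_center 0.46 [238.3 258.5] 113 [0.382 0.214 0.018]
side vial_center 0.4 [248.7 222.1] 57 [0.428 0.103 0.021]
side crucible_center 0.59 [205.1 302.4] 175 [0.372 0.337 0.015]
side crucible_center 0.19 [246.9 221.7] 60 [0.436 0.098 0.015]
side battery_center 0.71 [238.4 256.2] 112 [0.39  0.202 0.012]
side battery_center 0.56 [333.6 171. ] 54 [ 0.357 -0.222  0.012]
side tray_hardware 0.7 [190.2 196.4] 2348 [0.621 0.076 0.01 ]
side tray_samples 0.88 [125.1 272. ] 4605 [0.559 0.353 0.01 ]
side tray_samples 0.39 [236.  255.5] 75 [0.397 0.201 0.01 ]
side tray_batteries 0.57 [266.  153.6] 1522 [ 0.573 -0.221  0.01 ]
```

View pics/scene0.png

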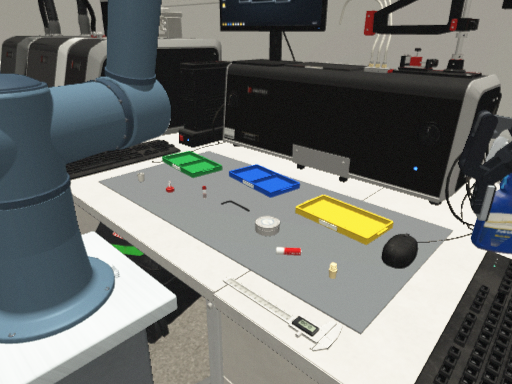

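View pics/side0.png

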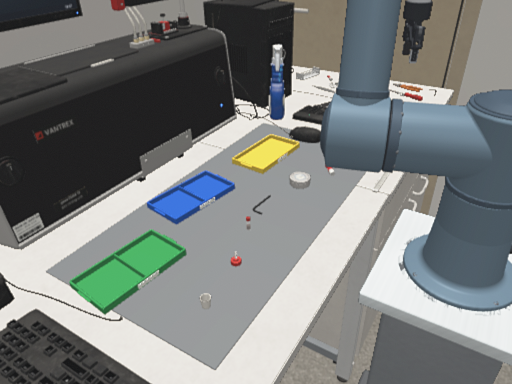

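The scene view shows the fitting near (332,269), the battery near (289,251), the vial (204,192), the thumb screw (169,187) and the crucible (141,177). The green, blue and yellow trays lie behind them. I'll move to hover between the fitting and the battery.

Request:
{"api": "send_rows", "payload": {
  "deltas": [
    {"dx": 3.5,"dy": -4,"dz": 0.8,"hand": 1},
    {"dx": 3.5,"dy": -4,"dz": 0.8,"hand": 1},
    {"dx": 3.5,"dy": -4,"dz": 0.8,"hand": 1},
    {"dx": 3.5,"dy": -4,"dz": 0.8,"hand": 1},
    {"dx": 3.5,"dy": -4,"dz": 0.8,"hand": 1}
  ]
}}

```text
$.deltas[0]: bad value
```

Request:
{"api": "send_rows", "payload": {
  "deltas": [
    {"dx": 3.5,"dy": -4.1,"dz": 0.8,"hand": 1},
    {"dx": 3.5,"dy": -4.1,"dz": 0.8,"hand": 1},
    {"dx": 3.5,"dy": -4.1,"dz": 0.8,"hand": 1},
    {"dx": 3.5,"dy": -4.1,"dz": 0.8,"hand": 1},
    {"dx": 3.5,"dy": -4.1,"dz": 0.8,"hand": 1}
  ]
}}

```text
$.deltas[0]: bad value
```

Run:
```python
from h import *
s=robot.read_state(); print(s['clock'],s['tool_pos'],s['ee_rot'])
m=camera_model('wrist'); snap('wrist','w1.png')
Z={'union_center':.0175,'battery_center':.0125,'tray_batteries':.01}
for n,z in Z.items():
    for r in models.masks_of(n,'wrist')[:2]:
        k=r['mask'].astype(np.uint8); ys,xs=np.nonzero(k)
        P=np.array([onz(m,(x,y),z)[:2] for x,y in zip(xs,ys)])
        print(n,round(r['p'],2),np.round(r['pixel'],1),len(xs),np.round(onz(m,r['pixel'],z),4), [np.round(a,3).tolist() if not np.isscalar(a) else round(a,1) for a in cv2.minAreaRect((P*1000).astype(np.float32))])
# tray fits from scene+side
for c in ['scene','side']:
  m=camera_model(c); snapshot(c)
  for n in ['tray_hardware','tray_samples','tray_batteries']:
    r=models.masks_of(n,c)
    if not r: continue
    ys,xs=np.nonzero(r[0]['mask']); P=np.array([onz(m,(x,y),.016)[:2] for x,y in zip(xs,ys)])*1000
    print(c,n,cv2.minAreaRect(P.astype(np.float32)))
```

```text
1.35 [ 0.28787817 -0.58278274  0.24828886] [-3.05927435e+00 -7.14341422e-01 -6.79725351e-05]
scene tray_hardware ((616.9596557617188, 67.55580139160156), (233.522216796875, 138.7746124267578), 82.2269515991211)
scene tray_samples ((555.3248901367188, 332.66314697265625), (242.0183563232422, 136.30419921875), 82.59002685546875)
scene tray_batteries ((568.5587158203125, -226.1334228515625), (215.0847930908203, 136.18966674804688), 86.2953872680664)
side tray_hardware ((615.9046020507812, 70.0330810546875), (217.1688995361328, 132.38575744628906), 80.7199478149414)
side tray_samples ((556.9616088867188, 337.59747314453125), (213.6749725341797, 128.71238708496094), 84.6910400390625)
side tray_batteries ((573.2191772460938, -224.69065856933594), (228.43206787109375, 127.42865753173828), 87.09368896484375)
```

View pics/w1.png

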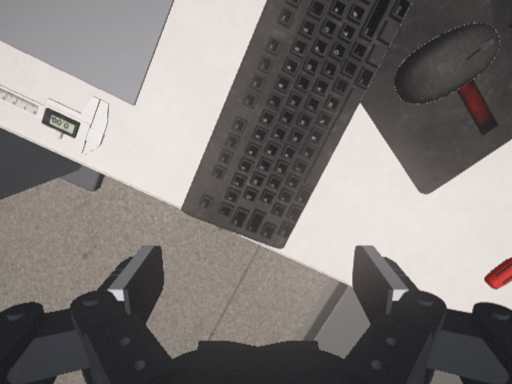

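The fingers sit at the bottom of the picture, with the keyboard and calipers below. No target is in view. The call was refused, so I'll retry with every field filled in.

Request:
{"api": "send_rows", "payload": {
  "deltas": [
    {"dx": 3.5,"dy": -4,"dz": 0.8,"ax": 0,"ay": 0,"az": 0,"hand": 1},
    {"dx": 3.5,"dy": -4,"dz": 0.8,"ax": 0,"ay": 0,"az": 0,"hand": 1},
    {"dx": 3.5,"dy": -4,"dz": 0.8,"ax": 0,"ay": 0,"az": 0,"hand": 1},
    {"dx": 3.5,"dy": -4,"dz": 0.8,"ax": 0,"ay": 0,"az": 0,"hand": 1},
    {"dx": 3.5,"dy": -4,"dz": 0.8,"ax": 0,"ay": 0,"az": 0,"hand": 1}
  ]
}}

```text
clock: 2.37
tool_pos: [0.3297, -0.4225, 0.222]
ee_rot: [-3.052, -0.719, 0.0]
wrist_force: [0.2, -0.4, -0.2]
grip_width: 1.003
grasp_force: 0.0
```

Request:
{"api": "send_rows", "payload": {
  "deltas": [
    {"dx": 3.5,"dy": -4.1,"dz": 0.8,"ax": 0,"ay": 0,"az": 0,"hand": 1},
    {"dx": 3.5,"dy": -4.1,"dz": 0.8,"ax": 0,"ay": 0,"az": 0,"hand": 1},
    {"dx": 3.5,"dy": -4.1,"dz": 0.8,"ax": 0,"ay": 0,"az": 0,"hand": 1},
    {"dx": 3.5,"dy": -4.1,"dz": 0.8,"ax": 0,"ay": 0,"az": 0,"hand": 1},
    {"dx": 3.5,"dy": -4.1,"dz": 0.8,"ax": 0,"ay": 0,"az": 0,"hand": 1}
  ]
}}

```text
clock: 2.78
tool_pos: [0.3687, -0.2664, 0.1985]
ee_rot: [-3.053, -0.721, 0.001]
wrist_force: [0.0, -0.2, -0.7]
grip_width: 0.997
grasp_force: 0.0
```

```bash
cat >> h.py <<'E'
def look(Z,fn=None):
    s=robot.read_state(); print(round(s['clock'],2),np.round(s['tool_pos'],4))
    X=R.from_rotvec(s['ee_rot']).as_matrix(); print('toolx yaw',np.degrees(np.arctan2(X[1,0],X[0,0])).round(2))
    m=camera_model('wrist'); im=snap('wrist',fn or 'tmp.png')
    for n,z in Z.items():
      for r in models.masks_of(n,'wrist')[:2]:
        ys,xs=np.nonzero(r['mask'])
        P=np.array([onz(m,(x,y),z)[:2] for x,y in zip(xs,ys)])*1000
        p=onz(m,r['pixel'],z); d=X.T@(p-s['tool_pos'])
        c,wh,a=cv2.minAreaRect(P.astype(np.float32))
        print(n,round(r['p'],2),np.round(r['pixel'],1),len(xs),'pos',np.round(p,4),'rect',np.round(c,1),np.round(wh,1),round(a,1),'dtool/30mm',np.round(d/.03,2))
    return m,im
E
python3 - <<'E'
from h import *
look({'union_center':.0175,'battery_center':.0125,'tray_batteries':.014},'w2.png')
E
```

```text
2.78 [ 0.3687 -0.2664  0.1985]
toolx yaw 26.58
union_center 0.53 [313.1 198.4] 230 pos [ 0.3711 -0.3254  0.0175] rect [ 369.9 -325.1] [18.7 14.2] 71.9 dtool/30mm [-0.81  1.82  6.03]
battery_center 0.59 [220.5 156. ] 746 pos [ 0.3675 -0.2245  0.0125] rect [ 369.  -222.5] [14.7 50.6] 39.0 dtool/30mm [ 0.58 -1.24  6.21]
tray_batteries 0.88 [370.1  18.8] 4862 pos [ 0.5352 -0.2907  0.014 ] rect [ 521.  -285.1] [ 49.5 124.1] 26.5 dtool/30mm [4.6  3.24 6.14]
```

View pics/w2.png

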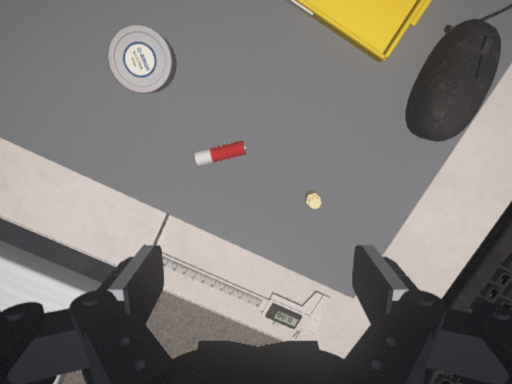

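The battery spans pixels (195–246,152), long axis about -51°. The fitting is at (314,200), and the yellow tray's corner is at the top. I'll zoom in on the fitting to see how the hexagon is turned.

Run:
```python
import cv2
im=cv2.imread('pics/w2.png')[180:222,285:341]; cv2.imwrite('pics/c2.png',cv2.resize(im,None,fx=12,fy=12,interpolation=cv2.INTER_CUBIC))
```

```text
(no output)
```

View pics/c2.png

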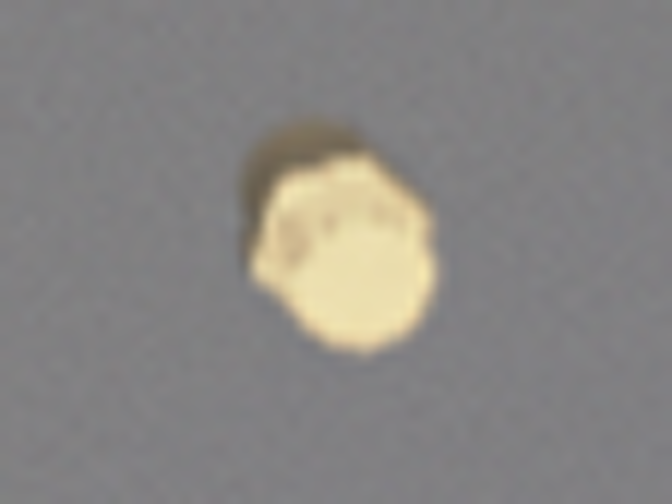

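Hexagon edges run at about 14/74/134° in the image, so a 16° turn aligns the fingers with its flats. I'll go above it and check.

Request:
{"api": "send_rows", "payload": {
  "deltas": [
    {"dx": -0.81,"dy": 1.82,"dz": 3.5,"ax": 0,"ay": 0,"az": 16,"hand": 0.1},
    {"dx": -0.81,"dy": 1.82,"dz": 3.5,"ax": 0,"ay": 0,"az": 16,"hand": 0.1},
    {"dx": -0.81,"dy": 1.82,"dz": 3.5,"ax": 0,"ay": 0,"az": 16,"hand": 0.1},
    {"dx": -0.81,"dy": 1.82,"dz": 3.5,"ax": 0,"ay": 0,"az": 16,"hand": 0.1},
    {"dx": -0.81,"dy": 1.82,"dz": 3.5,"ax": 0,"ay": 0,"az": 16,"hand": 0.1}
  ]
}}

```text
clock: 3.4
tool_pos: [0.3696, -0.3322, 0.0933]
ee_rot: [-3.125, -0.277, 0.004]
wrist_force: [0.4, -0.2, 0.3]
grip_width: 0.549
grasp_force: 0.0
```

Run:
```python
from h import *
m,im=look({'union_center':.0175},'w3.png'); print(proj(m,[*robot.read_state()['tool_pos'][:2],.0175]))
```

```text
3.4 [ 0.3696 -0.3322  0.0933]
toolx yaw 10.14
union_center 0.85 [246.3 207.5] 474 pos [ 0.3694 -0.3237  0.0175] rect [ 369.3 -325.4] [19.6 13.2] 16.9 dtool/30mm [ 0.05 -0.27  2.53]
[260.66574136 207.04812745]
```

View pics/w3.png

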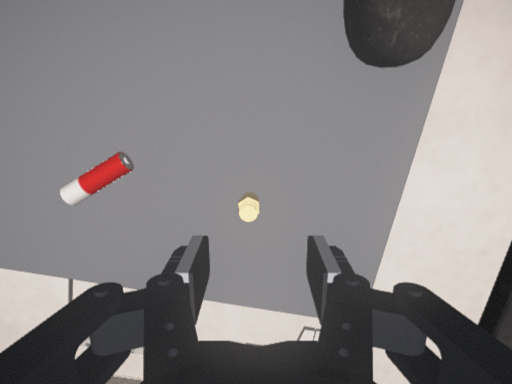

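The fitting is at (248,208), about 8 mm left of the finger midline (258), which agrees with the measurement. I'll correct that, descend and grip.

Request:
{"api": "send_rows", "payload": {
  "deltas": [
    {"dx": 0.05,"dy": -0.25,"dz": 0,"ax": 0,"ay": 0,"az": 0,"hand": 0.1},
    {"dx": 0.05,"dy": -0.25,"dz": 1.0,"ax": 0,"ay": 0,"az": 0,"hand": 0.1},
    {"dx": 0.05,"dy": -0.25,"dz": 2.0,"ax": 0,"ay": 0,"az": 0,"hand": 0.1},
    {"dx": 0.05,"dy": -0.25,"dz": 2.31,"ax": 0,"ay": 0,"az": 0,"hand": 0.1},
    {"dx": 0.05,"dy": -0.25,"dz": 2.31,"ax": 0,"ay": 0,"az": 0,"hand": 0.1}
  ]
}}

```text
clock: 3.92
tool_pos: [0.3705, -0.3223, 0.0253]
ee_rot: [-3.126, -0.283, 0.002]
wrist_force: [-0.0, 0.1, -0.4]
grip_width: 0.55
grasp_force: 0.0
```

Request:
{"api": "send_rows", "payload": {
  "deltas": [
    {"dx": 0,"dy": 0,"dz": 0,"ax": 0,"ay": 0,"az": 0,"hand": -0.8},
    {"dx": 0,"dy": 0,"dz": 0,"ax": 0,"ay": 0,"az": 0,"hand": -0.8},
    {"dx": 0,"dy": 0,"dz": 0,"ax": 0,"ay": 0,"az": 0,"hand": -0.8},
    {"dx": 0,"dy": 0,"dz": 0,"ax": 0,"ay": 0,"az": 0,"hand": -1},
    {"dx": 0,"dy": 0,"dz": 0,"ax": 0,"ay": 0,"az": 0,"hand": -1}
  ],
  "force": 40
}}

```text
clock: 4.33
tool_pos: [0.3722, -0.3253, 0.0282]
ee_rot: [3.126, 0.281, 0.003]
wrist_force: [-1.0, 1.4, 7.5]
grip_width: 0.135
grasp_force: 39.0
```

Request:
{"api": "send_rows", "payload": {
  "deltas": [
    {"dx": 0,"dy": 0,"dz": -1.3,"ax": 0,"ay": 0,"az": 0,"hand": -1},
    {"dx": 0,"dy": 0,"dz": -2.6,"ax": 0,"ay": 0,"az": 0,"hand": -1},
    {"dx": 0,"dy": 0,"dz": -4,"ax": 0,"ay": 0,"az": 0,"hand": -1},
    {"dx": 0,"dy": 0,"dz": -4,"ax": 0,"ay": 0,"az": 0,"hand": -1}
  ]
}}

```text
clock: 4.67
tool_pos: [0.3745, -0.3285, 0.1555]
ee_rot: [3.114, 0.281, 0.014]
wrist_force: [0.5, -1.8, 0.4]
grip_width: 0.134
grasp_force: 39.4
```

Run:
```python
from h import *
m,im=look({'union_center':.14,'tray_batteries':.014,'battery_center':.0125},'w4.png')
cv2.imwrite('pics/c4.png',cv2.resize(cv2.imread('pics/w4.png')[190:384,130:390],None,fx=3,fy=3,interpolation=cv2.INTER_CUBIC))
```

```text
4.67 [ 0.3745 -0.3285  0.1555]
toolx yaw 10.3
union_center 0.93 [258.7 260.1] 1101 pos [ 0.3695 -0.3296  0.14  ] rect [ 369.7 -328.8] [25.8 12.8] 9.9 dtool/30mm [-0.17 -0.    0.52]
tray_batteries 0.67 [260.9   5.1] 348 pos [ 0.5119 -0.3078  0.014 ] rect [ 510.3 -302.5] [ 8.  34.9] 10.5 dtool/30mm [4.59 0.06 4.75]
```

View pics/c4.png

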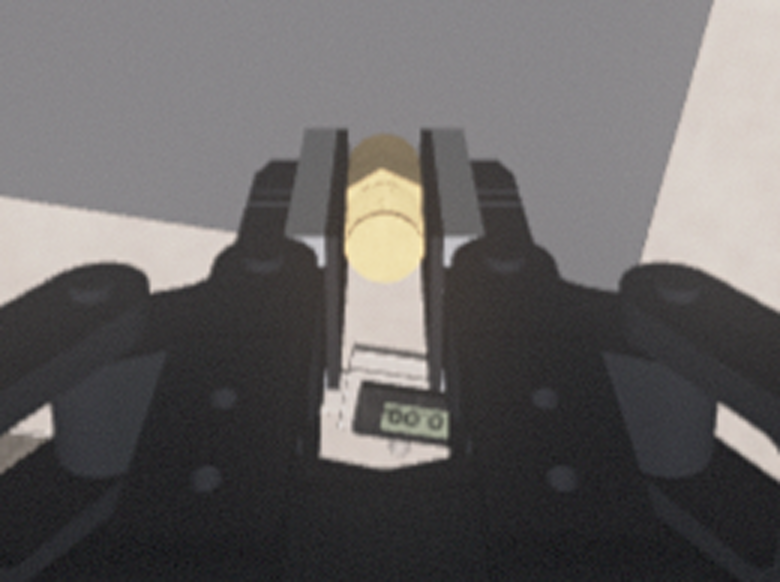

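The fitting is held upright by its hex flats at crop (385,210), with foot and thread visible. Before crossing to the blue tray I'll check how far away the module front is.

Run:
```python
from h import *
m=camera_model('scene')
for p in [(226,144),(300,172),(340,185),(435,205)]: print(p,onz(m,p,0).round(3), 'tray rear:')
for p in [(235,163),(260,166),(299,183),(275,194),(229,179)]: print(p,onz(m,p,.018).round(3))
m=camera_model('side')
for p in [(40,224),(143,172),(193,150)]: print('side',p,onz(m,p,0).round(3))
```

```text
(226, 144) [0.82  0.453 0.   ] tray rear:
(300, 172) [0.772 0.047 0.   ] tray rear:
(340, 185) [ 0.767 -0.103  0.   ] tray rear:
(435, 205) [ 0.822 -0.354  0.   ] tray rear:
(235, 163) [0.651 0.222 0.018]
(260, 166) [0.687 0.144 0.018]
(299, 183) [ 0.659 -0.033  0.018]
(275, 194) [ 0.553 -0.033  0.018]
(229, 179) [0.541 0.133 0.018]
side (40, 224) [0.862 0.336 0.   ]
side (143, 172) [0.828 0.035 0.   ]
side (193, 150) [ 0.792 -0.145  0.   ]
```

Request:
{"api": "send_rows", "payload": {
  "deltas": [
    {"dx": 3.26,"dy": -3.36,"dz": 0,"ax": 0,"ay": 0,"az": 0,"hand": -1},
    {"dx": 3.26,"dy": -3.36,"dz": 0,"ax": 0,"ay": 0,"az": 0,"hand": -1},
    {"dx": 3.26,"dy": -3.36,"dz": 0,"ax": 0,"ay": 0,"az": 0,"hand": -1},
    {"dx": 3.26,"dy": -3.36,"dz": 0,"ax": 0,"ay": 0,"az": 0,"hand": -1},
    {"dx": 3.26,"dy": -3.36,"dz": 0,"ax": 0,"ay": 0,"az": 0,"hand": -1}
  ]
}}

```text
clock: 5.28
tool_pos: [0.4493, -0.2038, 0.1437]
ee_rot: [-3.125, -0.288, 0.005]
wrist_force: [-0.5, -0.3, 0.4]
grip_width: 0.129
grasp_force: 39.4
```

Request:
{"api": "send_rows", "payload": {
  "deltas": [
    {"dx": 3.26,"dy": -3.36,"dz": 0,"ax": 0,"ay": 0,"az": 0,"hand": -1},
    {"dx": 3.26,"dy": -3.36,"dz": 0,"ax": 0,"ay": 0,"az": 0,"hand": -1},
    {"dx": 3.26,"dy": -3.36,"dz": 0,"ax": 0,"ay": 0,"az": 0,"hand": -1},
    {"dx": 3.26,"dy": -3.36,"dz": 0,"ax": 0,"ay": 0,"az": 0,"hand": -1},
    {"dx": 3.26,"dy": -3.36,"dz": 0,"ax": 0,"ay": 0,"az": 0,"hand": -1}
  ]
}}

```text
clock: 5.7
tool_pos: [0.5277, -0.0887, 0.1444]
ee_rot: [-3.127, -0.287, 0.004]
wrist_force: [-0.7, 0.0, -0.9]
grip_width: 0.132
grasp_force: 39.4
```

Request:
{"api": "send_rows", "payload": {
  "deltas": [
    {"dx": 3.2,"dy": -3.36,"dz": 0,"ax": 0,"ay": 0,"az": 0,"hand": -1},
    {"dx": 3.2,"dy": -3.36,"dz": 0,"ax": 0,"ay": 0,"az": 0,"hand": -1},
    {"dx": 3.2,"dy": -3.36,"dz": 0,"ax": 0,"ay": 0,"az": 0,"hand": -1},
    {"dx": 3.2,"dy": -3.36,"dz": 0,"ax": 0,"ay": 0,"az": 0,"hand": -1},
    {"dx": 3.2,"dy": -3.36,"dz": 0,"ax": 0,"ay": 0,"az": 0,"hand": -1}
  ]
}}

```text
clock: 6.12
tool_pos: [0.6043, 0.0265, 0.1447]
ee_rot: [-3.128, -0.285, 0.003]
wrist_force: [-0.9, 0.8, -1.1]
grip_width: 0.137
grasp_force: 39.4
```

Run:
```python
from h import *
m,im=look({'tray_hardware':.019},'w5.png')
```

```text
6.12 [0.6043 0.0265 0.1447]
toolx yaw 10.42
```

View pics/w5.png

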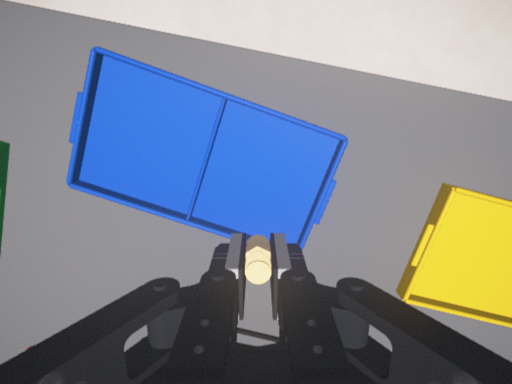

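The blue tray's rim corners are at (97,48), (347,138), (302,248) and (70,183), and its divider runs from (225,97) to (189,220). The right compartment's middle is near (265,170).

Run:
```python
from h import *
m=camera_model('wrist'); s=robot.read_state(); X=R.from_rotvec(s['ee_rot']).as_matrix()
c=np.array([onz(m,p,.022) for p in [(97,48),(347,138),(302,248),(70,183)]])
print(c.round(3),[np.linalg.norm(c[i]-c[i-1]).round(3) for i in range(4)])
d1,d2=onz(m,(225,97),.02),onz(m,(189,220),.02); print(d1,d2)
o=c.mean(0); y=(c[0]-c[1]+c[3]-c[2]); y/=np.linalg.norm(y); print(o,np.degrees(np.arctan2(y[1],y[0])))
for k in (.049,-.049):
    q=o+y*k; q[2]=.034; print(q,(X.T@(q-s['tool_pos']))/.03)
print(onz(m,(5,145),.02), onz(m,(453,187),.022),onz(m,(402,298),.022))
```

```text
[[ 0.686  0.156  0.022]
 [ 0.656 -0.035  0.022]
 [ 0.559 -0.021  0.022]
 [ 0.582  0.173  0.022]] [np.float64(0.105), np.float64(0.194), np.float64(0.098), np.float64(0.196)]
[0.66910986 0.06167609 0.02      ] [0.56669703 0.07653014 0.02      ]
[0.62082889 0.06831975 0.022     ] 82.20220673666758
[0.62747708 0.11686665 0.034     ] [ 1.36258265 -2.88864624  3.68553045]
[0.61418069 0.01977285 0.034     ] [0.3498529  0.21707157 3.68806809]
[0.60331662 0.22484795 0.02      ] [ 0.63319709 -0.12875632  0.022     ] [ 0.5273367  -0.11945045  0.022     ]
```

Request:
{"api": "send_rows", "payload": {
  "deltas": [
    {"dx": 0.35,"dy": 0.22,"dz": 1.0,"ax": 0,"ay": 0,"az": 0,"hand": -1},
    {"dx": 0.35,"dy": 0.22,"dz": 2.2,"ax": 0,"ay": 0,"az": 0,"hand": -1},
    {"dx": 0.35,"dy": 0.22,"dz": 3.1,"ax": 0,"ay": 0,"az": 0,"hand": -1},
    {"dx": 0.35,"dy": 0.22,"dz": 3.5,"ax": 0,"ay": 0,"az": 0,"hand": -1},
    {"dx": 0.35,"dy": 0.22,"dz": 3.5,"ax": 0,"ay": 0,"az": 0,"hand": -1}
  ]
}}

```text
clock: 6.63
tool_pos: [0.6119, 0.0196, 0.0372]
ee_rot: [-3.128, -0.278, 0.012]
wrist_force: [-0.8, 0.3, -0.3]
grip_width: 0.134
grasp_force: 39.4
```

Request:
{"api": "send_rows", "payload": {
  "deltas": [
    {"dx": 0,"dy": 0,"dz": 0.1,"ax": 0,"ay": 0,"az": 0,"hand": -1},
    {"dx": 0,"dy": 0,"dz": 0.2,"ax": 0,"ay": 0,"az": 0,"hand": -1},
    {"dx": 0,"dy": 0,"dz": 0.2,"ax": 0,"ay": 0,"az": 0,"hand": -1}
  ]
}}

```text
clock: 6.88
tool_pos: [0.6165, 0.0205, 0.0366]
ee_rot: [3.128, 0.281, 0.004]
wrist_force: [-0.3, 0.3, -0.6]
grip_width: 0.127
grasp_force: 39.4
```

Request:
{"api": "send_rows", "payload": {
  "deltas": [
    {"dx": 0,"dy": 0,"dz": 0.05,"ax": 0,"ay": 0,"az": 0,"hand": -1},
    {"dx": 0,"dy": 0,"dz": 0.1,"ax": 0,"ay": 0,"az": 0,"hand": -1},
    {"dx": 0,"dy": 0,"dz": 0.1,"ax": 0,"ay": 0,"az": 0,"hand": -1},
    {"dx": 0,"dy": 0,"dz": 0.1,"ax": 0,"ay": 0,"az": 0,"hand": -1}
  ]
}}

```text
clock: 7.22
tool_pos: [0.6157, 0.0211, 0.0323]
ee_rot: [3.129, 0.282, 0.001]
wrist_force: [-0.3, -0.3, -0.0]
grip_width: 0.132
grasp_force: 39.5
```

Request:
{"api": "send_rows", "payload": {
  "deltas": [
    {"dx": 0,"dy": 0,"dz": 0.05,"ax": 0,"ay": 0,"az": 0,"hand": -1},
    {"dx": 0,"dy": 0,"dz": 0.08,"ax": 0,"ay": 0,"az": 0,"hand": -1},
    {"dx": 0,"dy": 0,"dz": 0.08,"ax": 0,"ay": 0,"az": 0,"hand": -1}
  ]
}}

```text
clock: 7.47
tool_pos: [0.6163, 0.0211, 0.0321]
ee_rot: [3.129, 0.282, 0.0]
wrist_force: [-5.7, 1.1, 14.2]
grip_width: 0.137
grasp_force: 40.7
```

Contact felt (14 N). I'll release and lift.

Request:
{"api": "send_rows", "payload": {
  "deltas": [
    {"dx": 0,"dy": 0,"dz": -0.05,"ax": 0,"ay": 0,"az": 0,"hand": -1},
    {"dx": 0,"dy": 0,"dz": -0.05,"ax": 0,"ay": 0,"az": 0,"hand": -0.2},
    {"dx": 0,"dy": 0,"dz": -0.05,"ax": 0,"ay": 0,"az": 0,"hand": -0.2},
    {"dx": 0,"dy": 0,"dz": -0.05,"ax": 0,"ay": 0,"az": 0,"hand": -0.2},
    {"dx": 0,"dy": 0,"dz": -0.05,"ax": 0,"ay": 0,"az": 0,"hand": -0.2}
  ]
}}

```text
clock: 7.88
tool_pos: [0.6153, 0.021, 0.0307]
ee_rot: [-3.129, -0.282, 0.001]
wrist_force: [0.1, 1.3, 0.1]
grip_width: 0.398
grasp_force: 0.0
```

Request:
{"api": "send_rows", "payload": {
  "deltas": [
    {"dx": 0,"dy": 0,"dz": -0.3,"ax": 0,"ay": 0,"az": 0,"hand": -0.2},
    {"dx": 0,"dy": 0,"dz": -1,"ax": 0,"ay": 0,"az": 0,"hand": -0.2},
    {"dx": 0,"dy": 0,"dz": -2,"ax": 0,"ay": 0,"az": 0,"hand": -0.2},
    {"dx": 0,"dy": 0,"dz": -3.2,"ax": 0,"ay": 0,"az": 0,"hand": -0.2},
    {"dx": 0,"dy": 0,"dz": -4.3,"ax": 0,"ay": 0,"az": 0,"hand": -0.2}
  ]
}}

```text
clock: 8.3
tool_pos: [0.6153, 0.021, 0.162]
ee_rot: [-3.129, -0.282, 0.0]
wrist_force: [0.8, -1.2, 0.5]
grip_width: 0.401
grasp_force: 0.0
```

Run:
```python
from h import *
m,im=look({'union_center':.0215},'w6.png')
print(robot.read_state()['qpos'])
```

```text
8.3 [0.6153 0.021  0.162 ]
toolx yaw 10.29
union_center 0.63 [257.2 185.9] 276 pos [0.6142 0.0218 0.0215] rect [613.5  21.9] [16.9 13.8] 10.6 dtool/30mm [-0.03 -0.03  4.68]
[-1.49615556e-01  2.50726637e-01  1.70485262e+00  3.15005923e-05
  1.17259944e+00  1.24149635e+00]
```

Request:
{"api": "send_rows", "payload": {
  "deltas": [
    {"dx": -3.1,"dy": -3.1,"dz": -0.4,"ax": 0,"ay": 0,"az": 0,"hand": 0.1},
    {"dx": -3.1,"dy": -3.1,"dz": -0.4,"ax": 0,"ay": 0,"az": 0,"hand": 0.1},
    {"dx": -3.1,"dy": -3.1,"dz": -0.4,"ax": 0,"ay": 0,"az": 0,"hand": 0.1},
    {"dx": -3.1,"dy": -3.1,"dz": -0.4,"ax": 0,"ay": 0,"az": 0,"hand": 0.1},
    {"dx": -3.1,"dy": -3.1,"dz": -0.4,"ax": 0,"ay": 0,"az": 0,"hand": 0.1}
  ]
}}

```text
clock: 8.82
tool_pos: [0.5054, 0.0972, 0.1719]
ee_rot: [-3.128, -0.286, 0.001]
wrist_force: [-0.4, -0.9, -0.4]
grip_width: 0.55
grasp_force: 0.0
```

Request:
{"api": "send_rows", "payload": {
  "deltas": [
    {"dx": -3.1,"dy": -3.1,"dz": 0,"ax": 0,"ay": 0,"az": 0,"hand": 0.1},
    {"dx": -3.1,"dy": -3.1,"dz": 0,"ax": 0,"ay": 0,"az": 0,"hand": 0.1},
    {"dx": -3.1,"dy": -3.1,"dz": 0,"ax": 0,"ay": 0,"az": 0,"hand": 0.1},
    {"dx": -3.1,"dy": -3.1,"dz": 0,"ax": 0,"ay": 0,"az": 0,"hand": 0.1},
    {"dx": -3.1,"dy": -3.1,"dz": 0,"ax": 0,"ay": 0,"az": 0,"hand": 0.1}
  ]
}}

```text
clock: 9.23
tool_pos: [0.3988, 0.1714, 0.1722]
ee_rot: [3.128, 0.285, 0.001]
wrist_force: [0.7, -0.4, 0.2]
grip_width: 0.549
grasp_force: 0.0
```

Run:
```python
from h import *
m,im=look({'thumbscrew_center':.0085,'vial_center':.021,'crucible_center':.0155},'w7.png')
```

```text
9.23 [0.3988 0.1714 0.1722]
toolx yaw 10.41
thumbscrew_center 0.6 [210.8 180.7] 473 pos [0.389  0.2144 0.0085] rect [389.  214.7] [22.2 21.4] 8.6 dtool/30mm [-0.07 -1.47  5.45]
vial_center 0.74 [335.  166.2] 244 pos [0.4249 0.1077 0.021 ] rect [427.1 108.7] [19.4 10.9] 57.1 dtool/30mm [0.47 2.24 5.04]
crucible_center 0.84 [ 72.6 177.2] 576 pos [0.3716 0.3369 0.0155] rect [372.3 338.8] [19.4 29.8] 42.3 dtool/30mm [ 0.1  -5.59  5.22]
```

View pics/w7.png

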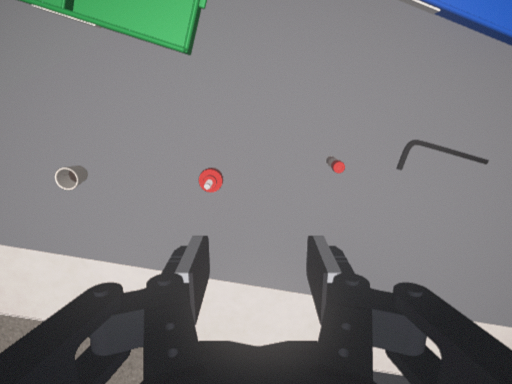

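The picture shows the thumb screw at (210,181), the vial at (337,165) and the crucible at (68,178). Thumb screw next.

Request:
{"api": "send_rows", "payload": {
  "deltas": [
    {"dx": -0.07,"dy": -1.46,"dz": 1,"ax": 0,"ay": 0,"az": 0,"hand": 0.1},
    {"dx": -0.07,"dy": -1.46,"dz": 2,"ax": 0,"ay": 0,"az": 0,"hand": 0.1},
    {"dx": -0.07,"dy": -1.46,"dz": 3,"ax": 0,"ay": 0,"az": 0,"hand": 0.1},
    {"dx": -0.07,"dy": -1.46,"dz": 3,"ax": 0,"ay": 0,"az": 0,"hand": 0.1}
  ]
}}

```text
clock: 9.77
tool_pos: [0.3859, 0.2121, 0.0766]
ee_rot: [3.127, 0.28, -0.019]
wrist_force: [-0.1, -0.2, -1.0]
grip_width: 0.549
grasp_force: 0.0
```

Run:
```python
from h import *
m,im=look({'thumbscrew_center':.0085},'w8.png')
```

```text
9.77 [0.3859 0.2121 0.0766]
toolx yaw 10.25
thumbscrew_center 0.87 [258.7 203.8] 930 pos [0.3916 0.213  0.0085] rect [389.9 215.1] [23.5 20.4] 10.2 dtool/30mm [0.22 0.   2.27]
```

Request:
{"api": "send_rows", "payload": {
  "deltas": [
    {"dx": 0.07,"dy": 0,"dz": 0.8,"ax": 0,"ay": 0,"az": 0,"hand": 0},
    {"dx": 0.07,"dy": 0,"dz": 1.6,"ax": 0,"ay": 0,"az": 0,"hand": 0},
    {"dx": 0.07,"dy": 0,"dz": 1.98,"ax": 0,"ay": 0,"az": 0,"hand": 0},
    {"dx": 0.07,"dy": 0,"dz": 1.98,"ax": 0,"ay": 0,"az": 0,"hand": 0},
    {"dx": 0.07,"dy": 0,"dz": 1.98,"ax": 0,"ay": 0,"az": 0,"hand": 0}
  ]
}}

```text
clock: 10.28
tool_pos: [0.3935, 0.2138, 0.0244]
ee_rot: [-3.129, -0.28, -0.004]
wrist_force: [0.3, -0.5, 0.4]
grip_width: 0.499
grasp_force: 0.0
```

Request:
{"api": "send_rows", "payload": {
  "deltas": [
    {"dx": 0,"dy": 0,"dz": 0,"ax": 0,"ay": 0,"az": 0,"hand": -0.6},
    {"dx": 0,"dy": 0,"dz": 0,"ax": 0,"ay": 0,"az": 0,"hand": -0.6},
    {"dx": 0,"dy": 0,"dz": 0,"ax": 0,"ay": 0,"az": 0,"hand": -0.8},
    {"dx": 0,"dy": 0,"dz": 0,"ax": 0,"ay": 0,"az": 0,"hand": -1},
    {"dx": 0,"dy": 0,"dz": 0,"ax": 0,"ay": 0,"az": 0,"hand": -1}
  ]
}}

```text
clock: 10.7
tool_pos: [0.3935, 0.2142, 0.025]
ee_rot: [-3.129, -0.282, -0.007]
wrist_force: [-0.2, -1.0, 5.2]
grip_width: 0.229
grasp_force: 38.9
```

Request:
{"api": "send_rows", "payload": {
  "deltas": [
    {"dx": 0,"dy": 0,"dz": -0.4,"ax": 0,"ay": 0,"az": 0,"hand": -1},
    {"dx": 0,"dy": 0,"dz": -1.3,"ax": 0,"ay": 0,"az": 0,"hand": -1},
    {"dx": 0,"dy": 0,"dz": -2.6,"ax": 0,"ay": 0,"az": 0,"hand": -1},
    {"dx": 0,"dy": 0,"dz": -3.8,"ax": 0,"ay": 0,"az": 0,"hand": -1},
    {"dx": 0,"dy": 0,"dz": -4,"ax": 0,"ay": 0,"az": 0,"hand": -1}
  ]
}}

```text
clock: 11.12
tool_pos: [0.3958, 0.2151, 0.1505]
ee_rot: [-3.127, -0.282, -0.022]
wrist_force: [1.1, -0.1, 1.1]
grip_width: 0.23
grasp_force: 39.1
```

Run:
```python
from h import *
m,im=look({'thumbscrew_center':.13},'w9.png')
cv2.imwrite('pics/c9.png',cv2.resize(cv2.imread('pics/w9.png')[190:384,130:390],None,fx=2,fy=2,interpolation=cv2.INTER_CUBIC))
```

```text
11.12 [0.3958 0.2151 0.1505]
toolx yaw 10.3
thumbscrew_center 0.88 [260.6 255.5] 1792 pos [0.3911 0.2134 0.13  ] rect [387.9 214.7] [31.1 20.3] 11.2 dtool/30mm [-0.18  0.03  0.68]
```

View pics/c9.png

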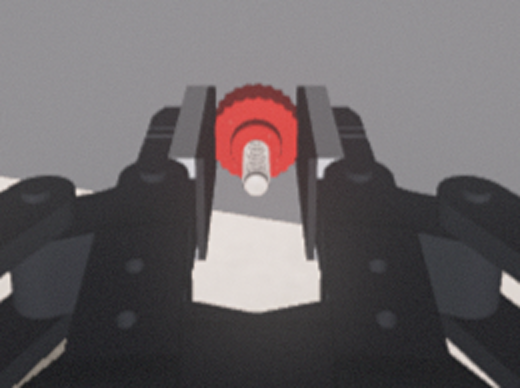

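The thumb screw is held by its head, thread up, at crop (257,140). I'll carry it to the blue tray's free (left) compartment.

Request:
{"api": "send_rows", "payload": {
  "deltas": [
    {"dx": 3.55,"dy": 2.3,"dz": 0,"ax": 0,"ay": 0,"az": 0,"hand": -1},
    {"dx": 3.55,"dy": 2.3,"dz": 0,"ax": 0,"ay": 0,"az": 0,"hand": -1},
    {"dx": 3.55,"dy": 2.3,"dz": 0,"ax": 0,"ay": 0,"az": 0,"hand": -1},
    {"dx": 3.55,"dy": 2.3,"dz": 0,"ax": 0,"ay": 0,"az": 0,"hand": -1},
    {"dx": 3.55,"dy": 2.3,"dz": 0,"ax": 0,"ay": 0,"az": 0,"hand": -1}
  ]
}}

```text
clock: 11.63
tool_pos: [0.5091, 0.1639, 0.141]
ee_rot: [3.129, 0.278, -0.005]
wrist_force: [-0.5, 0.4, -0.6]
grip_width: 0.225
grasp_force: 39.2
```

Request:
{"api": "send_rows", "payload": {
  "deltas": [
    {"dx": 3.55,"dy": 2.3,"dz": 0,"ax": 0,"ay": 0,"az": 0,"hand": -1},
    {"dx": 3.55,"dy": 2.3,"dz": 0,"ax": 0,"ay": 0,"az": 0,"hand": -1},
    {"dx": 3.55,"dy": 2.3,"dz": 0,"ax": 0,"ay": 0,"az": 0,"hand": -1},
    {"dx": 3.55,"dy": 2.3,"dz": 0,"ax": 0,"ay": 0,"az": 0,"hand": -1},
    {"dx": 3.55,"dy": 2.3,"dz": 0,"ax": 0,"ay": 0,"az": 0,"hand": -1}
  ]
}}

```text
clock: 12.05
tool_pos: [0.6253, 0.1158, 0.141]
ee_rot: [-3.129, -0.28, 0.004]
wrist_force: [0.9, 0.4, 0.1]
grip_width: 0.227
grasp_force: 39.2
```

Request:
{"api": "send_rows", "payload": {
  "deltas": [
    {"dx": 0,"dy": 0,"dz": 1.0,"ax": 0,"ay": 0,"az": 0,"hand": -1},
    {"dx": 0,"dy": 0,"dz": 2.2,"ax": 0,"ay": 0,"az": 0,"hand": -1},
    {"dx": 0,"dy": 0,"dz": 3.2,"ax": 0,"ay": 0,"az": 0,"hand": -1},
    {"dx": 0,"dy": 0,"dz": 3.75,"ax": 0,"ay": 0,"az": 0,"hand": -1},
    {"dx": 0,"dy": 0,"dz": 3.75,"ax": 0,"ay": 0,"az": 0,"hand": -1}
  ]
}}

```text
clock: 12.47
tool_pos: [0.6218, 0.1175, 0.0274]
ee_rot: [-3.128, -0.284, 0.01]
wrist_force: [-0.2, 0.4, -0.3]
grip_width: 0.224
grasp_force: 54.5
```

Request:
{"api": "send_rows", "payload": {
  "deltas": [
    {"dx": 0,"dy": 0,"dz": 0.05,"ax": 0,"ay": 0,"az": 0,"hand": -1},
    {"dx": 0,"dy": 0,"dz": 0.08,"ax": 0,"ay": 0,"az": 0,"hand": -1},
    {"dx": 0,"dy": 0,"dz": 0.08,"ax": 0,"ay": 0,"az": 0,"hand": -1}
  ]
}}

```text
clock: 12.72
tool_pos: [0.6243, 0.1169, 0.0276]
ee_rot: [-3.129, -0.283, 0.002]
wrist_force: [-0.5, 0.1, -0.2]
grip_width: 0.223
grasp_force: 54.5
```

Request:
{"api": "send_rows", "payload": {
  "deltas": [
    {"dx": 0,"dy": 0,"dz": 0.04,"ax": 0,"ay": 0,"az": 0,"hand": -1},
    {"dx": 0,"dy": 0,"dz": 0.06,"ax": 0,"ay": 0,"az": 0,"hand": -1},
    {"dx": 0,"dy": 0,"dz": 0.06,"ax": 0,"ay": 0,"az": 0,"hand": -1}
  ]
}}

```text
clock: 12.97
tool_pos: [0.6254, 0.1163, 0.026]
ee_rot: [-3.129, -0.282, 0.0]
wrist_force: [0.0, -0.2, -0.5]
grip_width: 0.227
grasp_force: 54.5
```

Request:
{"api": "send_rows", "payload": {
  "deltas": [
    {"dx": 0,"dy": 0,"dz": 0.04,"ax": 0,"ay": 0,"az": 0,"hand": -1},
    {"dx": 0,"dy": 0,"dz": 0.04,"ax": 0,"ay": 0,"az": 0,"hand": -1},
    {"dx": 0,"dy": 0,"dz": 0.04,"ax": 0,"ay": 0,"az": 0,"hand": -1}
  ]
}}

```text
clock: 13.22
tool_pos: [0.6259, 0.1162, 0.0254]
ee_rot: [-3.129, -0.281, -0.0]
wrist_force: [-2.5, 0.3, 5.6]
grip_width: 0.231
grasp_force: 57.2
```

Run:
```python
from h import *
m,im=look({'thumbscrew_center':.02},'w10.png')
cv2.imwrite('pics/c10.png',cv2.resize(cv2.imread('pics/w10.png')[190:384,130:390],None,fx=2,fy=2,interpolation=cv2.INTER_CUBIC))
```

```text
13.22 [0.6259 0.1162 0.0254]
toolx yaw 10.28
thumbscrew_center 0.65 [258.5 265.9] 1959 pos [0.6231 0.1159 0.02  ] rect [621. 116.] [31.6 18.8] 10.2 dtool/30mm [-0.09 -0.01  0.18]
```

View pics/c10.png

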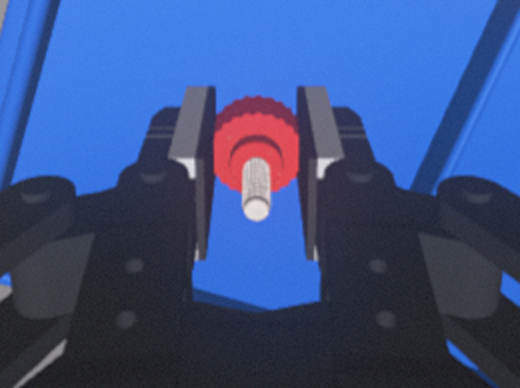

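The screw is still upright, slid up in the grip slightly, and now touches the floor. Release, lift, and look.

Request:
{"api": "send_rows", "payload": {
  "deltas": [
    {"dx": 0,"dy": 0,"dz": -0.02,"ax": 0,"ay": 0,"az": 0,"hand": -0.1},
    {"dx": 0,"dy": 0,"dz": -0.02,"ax": 0,"ay": 0,"az": 0,"hand": -0.1},
    {"dx": 0,"dy": 0,"dz": -0.02,"ax": 0,"ay": 0,"az": 0,"hand": -0.1},
    {"dx": 0,"dy": 0,"dz": -0.02,"ax": 0,"ay": 0,"az": 0,"hand": -0.1}
  ]
}}

```text
clock: 13.65
tool_pos: [0.6255, 0.1161, 0.025]
ee_rot: [-3.129, -0.282, 0.001]
wrist_force: [-0.1, 0.5, -0.8]
grip_width: 0.449
grasp_force: 0.0
```

Request:
{"api": "send_rows", "payload": {
  "deltas": [
    {"dx": 0,"dy": 0,"dz": -0.3,"ax": 0,"ay": 0,"az": 0,"hand": -0.1},
    {"dx": 0,"dy": 0,"dz": -1,"ax": 0,"ay": 0,"az": 0,"hand": -0.1},
    {"dx": 0,"dy": 0,"dz": -2,"ax": 0,"ay": 0,"az": 0,"hand": -0.1},
    {"dx": 0,"dy": 0,"dz": -3.2,"ax": 0,"ay": 0,"az": 0,"hand": -0.1},
    {"dx": 0,"dy": 0,"dz": -4.4,"ax": 0,"ay": 0,"az": 0,"hand": -0.1}
  ]
}}

```text
clock: 14.07
tool_pos: [0.6251, 0.1161, 0.1587]
ee_rot: [-3.129, -0.282, 0.002]
wrist_force: [0.7, 0.0, 0.1]
grip_width: 0.447
grasp_force: 0.0
```

Run:
```python
from h import *
m,im=look({'thumbscrew_center':.0125,'union_center':.0215},'w11.png')
m2=camera_model('side'); snap('side','s11.png')
m3=camera_model('scene'); snap('scene','sc11.png')
for c,mm in (('side',m2),('scene',m3)):
  for r in models.masks_of('vial_center',c)[:1]: print(c,onz(mm,r['pixel'],.021),r['p'])
```

```text
14.07 [0.6251 0.1161 0.1587]
toolx yaw 10.28
thumbscrew_center 0.58 [258.5 183.1] 539 pos [0.625  0.116  0.0125] rect [622.2 115.9] [23.6 21.1] 10.2 dtool/30mm [0.   0.01 4.87]
thumbscrew_center 0.28 [ 56.6 224.2] 13801 pos [0.5545 0.2896 0.0125] rect [550.7 290.5] [106.2 121.5] 84.2 dtool/30mm [-1.28 -6.11  4.88]
union_center 0.6 [360.4 213.8] 385 pos [0.6159 0.0243 0.0215] rect [613.9  21.7] [24.2 16. ] 37.0 dtool/30mm [-0.84  2.96  4.57]
side [0.4263039  0.11163661 0.021     ] 0.6
scene [0.42423648 0.10619562 0.021     ] 0.63
```

Request:
{"api": "send_rows", "payload": {
  "deltas": [
    {"dx": -3.3,"dy": -0.47,"dz": 0,"ax": 0,"ay": 0,"az": 0,"hand": 0},
    {"dx": -3.3,"dy": -0.47,"dz": 0,"ax": 0,"ay": 0,"az": 0,"hand": 0},
    {"dx": -3.3,"dy": -0.47,"dz": 0,"ax": 0,"ay": 0,"az": 0,"hand": 0},
    {"dx": -3.3,"dy": -0.47,"dz": 0,"ax": 0,"ay": 0,"az": 0,"hand": 0}
  ]
}}

```text
clock: 14.75
tool_pos: [0.5208, 0.1127, 0.1543]
ee_rot: [-3.128, -0.282, 0.012]
wrist_force: [-0.5, -1.0, -0.4]
grip_width: 0.497
grasp_force: 0.0
```

Request:
{"api": "send_rows", "payload": {
  "deltas": [
    {"dx": -3.3,"dy": -0.47,"dz": 2,"ax": 0,"ay": 0,"az": 0,"hand": 0},
    {"dx": -3.3,"dy": -0.47,"dz": 2,"ax": 0,"ay": 0,"az": 0,"hand": 0},
    {"dx": -3.3,"dy": -0.47,"dz": 2,"ax": 0,"ay": 0,"az": 0,"hand": 0},
    {"dx": -3.3,"dy": -0.47,"dz": 2,"ax": 0,"ay": 0,"az": 0,"hand": 0},
    {"dx": -3.3,"dy": -0.47,"dz": 2,"ax": 0,"ay": 0,"az": 0,"hand": 0}
  ]
}}

```text
clock: 15.17
tool_pos: [0.4234, 0.1086, 0.0952]
ee_rot: [-3.128, -0.282, 0.007]
wrist_force: [1.5, -0.4, 0.6]
grip_width: 0.499
grasp_force: 0.0
```

Run:
```python
from h import *
m,im=look({'vial_center':.021},'w12.png')
```

```text
15.17 [0.4234 0.1086 0.0952]
toolx yaw 10.29
vial_center 0.72 [259.1 205.8] 411 pos [0.4263 0.1088 0.021 ] rect [426.6 109.3] [19.3  9.9] 10.3 dtool/30mm [0.11 0.01 2.47]
```

Request:
{"api": "send_rows", "payload": {
  "deltas": [
    {"dx": 0.08,"dy": 0.01,"dz": 0.8,"ax": 0,"ay": 0,"az": 0,"hand": 0},
    {"dx": 0.08,"dy": 0.01,"dz": 1.6,"ax": 0,"ay": 0,"az": 0,"hand": 0},
    {"dx": 0.08,"dy": 0.01,"dz": 2.3,"ax": 0,"ay": 0,"az": 0,"hand": 0},
    {"dx": 0.08,"dy": 0.01,"dz": 2.3,"ax": 0,"ay": 0,"az": 0,"hand": 0},
    {"dx": 0.08,"dy": 0.01,"dz": 2.3,"ax": 0,"ay": 0,"az": 0,"hand": 0}
  ]
}}

```text
clock: 15.68
tool_pos: [0.4294, 0.1086, 0.0286]
ee_rot: [-3.129, -0.281, 0.001]
wrist_force: [-0.3, -0.1, 0.3]
grip_width: 0.504
grasp_force: 0.0
```

Request:
{"api": "send_rows", "payload": {
  "deltas": [
    {"dx": 0,"dy": 0,"dz": 0,"ax": 0,"ay": 0,"az": 0,"hand": -0.5},
    {"dx": 0,"dy": 0,"dz": 0,"ax": 0,"ay": 0,"az": 0,"hand": -0.7},
    {"dx": 0,"dy": 0,"dz": 0,"ax": 0,"ay": 0,"az": 0,"hand": -0.8},
    {"dx": 0,"dy": 0,"dz": 0,"ax": 0,"ay": 0,"az": 0,"hand": -1},
    {"dx": 0,"dy": 0,"dz": 0,"ax": 0,"ay": 0,"az": 0,"hand": -1}
  ],
  "force": 35
}}

```text
clock: 16.1
tool_pos: [0.4299, 0.1087, 0.03]
ee_rot: [3.129, 0.282, 0.006]
wrist_force: [0.6, 0.4, 6.0]
grip_width: 0.105
grasp_force: 34.4
```

Request:
{"api": "send_rows", "payload": {
  "deltas": [
    {"dx": 0,"dy": 0,"dz": -0.4,"ax": 0,"ay": 0,"az": 0,"hand": -1},
    {"dx": 0,"dy": 0,"dz": -1.3,"ax": 0,"ay": 0,"az": 0,"hand": -1},
    {"dx": 0,"dy": 0,"dz": -2.6,"ax": 0,"ay": 0,"az": 0,"hand": -1},
    {"dx": 0,"dy": 0,"dz": -3.8,"ax": 0,"ay": 0,"az": 0,"hand": -1},
    {"dx": 0,"dy": 0,"dz": -4,"ax": 0,"ay": 0,"az": 0,"hand": -1}
  ]
}}

```text
clock: 16.52
tool_pos: [0.432, 0.1088, 0.1551]
ee_rot: [3.128, 0.282, 0.019]
wrist_force: [1.5, -0.1, 0.3]
grip_width: 0.105
grasp_force: 34.2
```

Run:
```python
from h import *
m,im=look({'vial_center':.14},'w13.png')
cv2.imwrite('pics/c13.png',np.hstack([cv2.resize(im[190:384,180:340,::-1],None,fx=2,fy=2),cv2.resize(cv2.imread('pics/w11.png')[140:240,200:400],(400,388))]))
```

```text
16.52 [0.432  0.1088 0.1551]
toolx yaw 10.31
vial_center 0.57 [257.1 268.7] 1036 pos [0.4226 0.108  0.14  ] rect [424.9 107.9] [28.  10.9] 10.2 dtool/30mm [-0.32 -0.03  0.5 ]
```

View pics/c13.png

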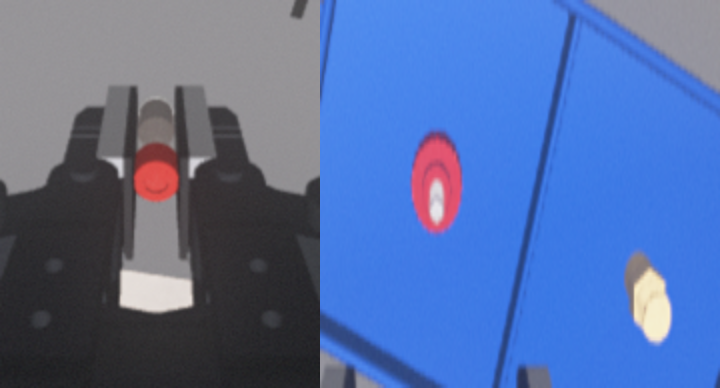

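The vial is held upright, red cap at crop (155,175). Both blue-tray items are standing, one per compartment. On to the green tray.

Request:
{"api": "send_rows", "payload": {
  "deltas": [
    {"dx": 2.57,"dy": -2.52,"dz": 0,"ax": 0,"ay": 0,"az": 0,"hand": -1},
    {"dx": 2.57,"dy": -2.52,"dz": 0,"ax": 0,"ay": 0,"az": 0,"hand": -1},
    {"dx": 2.57,"dy": -2.52,"dz": 0,"ax": 0,"ay": 0,"az": 0,"hand": -1},
    {"dx": 2.57,"dy": -2.52,"dz": 0,"ax": 0,"ay": 0,"az": 0,"hand": -1}
  ]
}}

```text
clock: 16.95
tool_pos: [0.4915, 0.1994, 0.1466]
ee_rot: [-3.128, -0.286, 0.002]
wrist_force: [0.4, 0.6, 0.5]
grip_width: 0.106
grasp_force: 34.3
```

Request:
{"api": "send_rows", "payload": {
  "deltas": [
    {"dx": 2.57,"dy": -2.52,"dz": 0,"ax": 0,"ay": 0,"az": 0,"hand": -1},
    {"dx": 2.57,"dy": -2.52,"dz": 0,"ax": 0,"ay": 0,"az": 0,"hand": -1},
    {"dx": 2.57,"dy": -2.52,"dz": 0,"ax": 0,"ay": 0,"az": 0,"hand": -1},
    {"dx": 2.57,"dy": -2.52,"dz": 0,"ax": 0,"ay": 0,"az": 0,"hand": -1},
    {"dx": 2.57,"dy": -2.52,"dz": 0,"ax": 0,"ay": 0,"az": 0,"hand": -1}
  ]
}}

```text
clock: 17.37
tool_pos: [0.5518, 0.2849, 0.146]
ee_rot: [3.128, 0.283, -0.006]
wrist_force: [0.1, -0.1, 0.1]
grip_width: 0.107
grasp_force: 34.3
```

Run:
```python
from h import *
m,im=look({'tray_samples':.02},'w14.png')
```

```text
17.37 [0.5518 0.2849 0.146 ]
toolx yaw 10.35
tray_samples 0.66 [183.9 160.2] 34092 pos [0.5645 0.3471 0.02  ] rect [558.4 340.5] [210.  112.1] 83.6 dtool/30mm [ 0.8  -1.97  4.19]
```

View pics/w14.png

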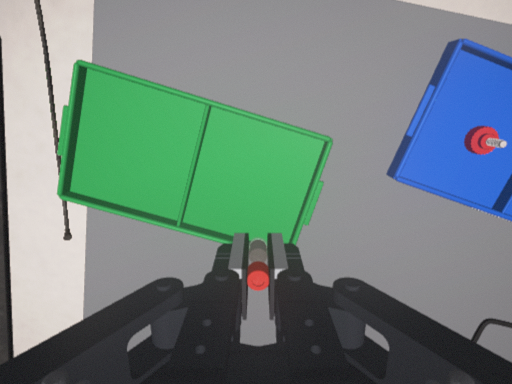

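The green tray's corners are at (79,64), (330,139), (296,243) and (62,197). The right compartment lies just ahead of the tool, so I'll lower the vial there.

Request:
{"api": "send_rows", "payload": {
  "deltas": [
    {"dx": 0.1,"dy": -0.22,"dz": 1,"ax": 0,"ay": 0,"az": 0,"hand": -1},
    {"dx": 0.1,"dy": -0.22,"dz": 2.1,"ax": 0,"ay": 0,"az": 0,"hand": -1},
    {"dx": 0.1,"dy": -0.22,"dz": 3.1,"ax": 0,"ay": 0,"az": 0,"hand": -1},
    {"dx": 0.1,"dy": -0.22,"dz": 3.6,"ax": 0,"ay": 0,"az": 0,"hand": -1},
    {"dx": 0.1,"dy": -0.22,"dz": 3.6,"ax": 0,"ay": 0,"az": 0,"hand": -1}
  ]
}}

```text
clock: 17.88
tool_pos: [0.5516, 0.2901, 0.0364]
ee_rot: [3.127, 0.28, -0.012]
wrist_force: [-0.8, -0.6, 0.0]
grip_width: 0.106
grasp_force: 34.5
```

Request:
{"api": "send_rows", "payload": {
  "deltas": [
    {"dx": 0,"dy": 0,"dz": 0.1,"ax": 0,"ay": 0,"az": 0,"hand": -1},
    {"dx": 0,"dy": 0,"dz": 0.16,"ax": 0,"ay": 0,"az": 0,"hand": -1},
    {"dx": 0,"dy": 0,"dz": 0.16,"ax": 0,"ay": 0,"az": 0,"hand": -1},
    {"dx": 0,"dy": 0,"dz": 0.16,"ax": 0,"ay": 0,"az": 0,"hand": -1}
  ]
}}

```text
clock: 18.22
tool_pos: [0.5557, 0.2923, 0.0372]
ee_rot: [-3.128, -0.282, -0.004]
wrist_force: [1.1, -0.2, 0.3]
grip_width: 0.109
grasp_force: 34.4
```

Request:
{"api": "send_rows", "payload": {
  "deltas": [
    {"dx": 0,"dy": 0,"dz": 0.05,"ax": 0,"ay": 0,"az": 0,"hand": -1},
    {"dx": 0,"dy": 0,"dz": 0.05,"ax": 0,"ay": 0,"az": 0,"hand": -1},
    {"dx": 0,"dy": 0,"dz": 0.05,"ax": 0,"ay": 0,"az": 0,"hand": -1}
  ]
}}

```text
clock: 18.47
tool_pos: [0.5548, 0.2921, 0.0344]
ee_rot: [-3.129, -0.282, -0.001]
wrist_force: [-0.2, 0.6, -1.1]
grip_width: 0.103
grasp_force: 34.4
```

Request:
{"api": "send_rows", "payload": {
  "deltas": [
    {"dx": 0,"dy": 0,"dz": 0.06,"ax": 0,"ay": 0,"az": 0,"hand": -1},
    {"dx": 0,"dy": 0,"dz": 0.06,"ax": 0,"ay": 0,"az": 0,"hand": -1},
    {"dx": 0,"dy": 0,"dz": 0.06,"ax": 0,"ay": 0,"az": 0,"hand": -1}
  ]
}}

```text
clock: 18.72
tool_pos: [0.5552, 0.2922, 0.034]
ee_rot: [3.129, 0.282, 0.0]
wrist_force: [-5.0, -0.8, 9.5]
grip_width: 0.104
grasp_force: 35.4
```

Request:
{"api": "send_rows", "payload": {
  "deltas": [
    {"dx": 0,"dy": 0,"dz": -0.04,"ax": 0,"ay": 0,"az": 0,"hand": -1},
    {"dx": 0,"dy": 0,"dz": -0.04,"ax": 0,"ay": 0,"az": 0,"hand": -0.2},
    {"dx": 0,"dy": 0,"dz": -0.04,"ax": 0,"ay": 0,"az": 0,"hand": -0.2},
    {"dx": 0,"dy": 0,"dz": -0.04,"ax": 0,"ay": 0,"az": 0,"hand": -0.2},
    {"dx": 0,"dy": 0,"dz": -0.04,"ax": 0,"ay": 0,"az": 0,"hand": -0.2}
  ]
}}

```text
clock: 19.13
tool_pos: [0.5545, 0.2919, 0.0332]
ee_rot: [3.129, 0.282, -0.001]
wrist_force: [-0.6, -0.1, 0.0]
grip_width: 0.398
grasp_force: 0.0
```

Request:
{"api": "send_rows", "payload": {
  "deltas": [
    {"dx": 0,"dy": 0,"dz": -0.3,"ax": 0,"ay": 0,"az": 0,"hand": -0.2},
    {"dx": 0,"dy": 0,"dz": -1,"ax": 0,"ay": 0,"az": 0,"hand": -0.2},
    {"dx": 0,"dy": 0,"dz": -2,"ax": 0,"ay": 0,"az": 0,"hand": -0.2},
    {"dx": 0,"dy": 0,"dz": -3.2,"ax": 0,"ay": 0,"az": 0,"hand": -0.2},
    {"dx": 0,"dy": 0,"dz": -4,"ax": 0,"ay": 0,"az": 0,"hand": -0.2}
  ]
}}

```text
clock: 19.55
tool_pos: [0.5557, 0.2924, 0.1574]
ee_rot: [-3.128, -0.282, -0.006]
wrist_force: [0.9, 0.3, 0.6]
grip_width: 0.399
grasp_force: 0.0
```

Run:
```python
from h import *
m,im=look({'vial_center':.025,'tray_samples':.02},'w15.png')
m=camera_model('wrist'); s=robot.read_state(); X=R.from_rotvec(s['ee_rot']).as_matrix()
print(X.T@(np.array([.372,.338,.1])-s['tool_pos'])/.03)
```

```text
19.55 [0.5557 0.2924 0.1574]
toolx yaw 10.29
vial_center 0.53 [258.9 196.6] 229 pos [0.5483 0.2906 0.025 ] rect [551.1 292.7] [17.4 10.1] 10.3 dtool/30mm [-0.27  0.02  4.41]
tray_samples 0.95 [196.2 167.3] 31283 pos [0.5627 0.3464 0.02  ] rect [558.2 340.3] [209.6 112.2] 83.5 dtool/30mm [ 0.53 -1.73  4.58]
[-5.79197567 -2.58538875  1.87156579]
```

Request:
{"api": "send_rows", "payload": {
  "deltas": [
    {"dx": -2.9,"dy": -1.29,"dz": 0,"ax": 0,"ay": 0,"az": 0,"hand": 0.1},
    {"dx": -2.9,"dy": -1.29,"dz": 0,"ax": 0,"ay": 0,"az": 0,"hand": 0.1},
    {"dx": -2.9,"dy": -1.29,"dz": 0,"ax": 0,"ay": 0,"az": 0,"hand": 0.1},
    {"dx": -2.9,"dy": -1.29,"dz": 0,"ax": 0,"ay": 0,"az": 0,"hand": 0.1}
  ]
}}

```text
clock: 20.03
tool_pos: [0.4583, 0.3148, 0.1514]
ee_rot: [3.127, 0.286, -0.007]
wrist_force: [1.1, -0.6, 0.6]
grip_width: 0.547
grasp_force: 0.0
```

Request:
{"api": "send_rows", "payload": {
  "deltas": [
    {"dx": -2.9,"dy": -1.29,"dz": 1.9,"ax": 0,"ay": 0,"az": 0,"hand": 0.1},
    {"dx": -2.9,"dy": -1.29,"dz": 1.9,"ax": 0,"ay": 0,"az": 0,"hand": 0.1},
    {"dx": -2.9,"dy": -1.29,"dz": 1.9,"ax": 0,"ay": 0,"az": 0,"hand": 0.1},
    {"dx": -2.9,"dy": -1.29,"dz": 1.9,"ax": 0,"ay": 0,"az": 0,"hand": 0.1},
    {"dx": -2.9,"dy": -1.29,"dz": 1.9,"ax": 0,"ay": 0,"az": 0,"hand": 0.1}
  ]
}}

```text
clock: 20.45
tool_pos: [0.3689, 0.3367, 0.0952]
ee_rot: [3.127, 0.283, -0.003]
wrist_force: [0.1, 0.8, 1.1]
grip_width: 0.549
grasp_force: 0.0
```

Run:
```python
from h import *
m,im=look({'crucible_center':.0155},'w16.png')
```

```text
20.45 [0.3689 0.3367 0.0952]
toolx yaw 10.35
crucible_center 0.96 [262.7 204. ] 814 pos [0.3718 0.3343 0.0155] rect [371.3 336.4] [22.7 20.9] 10.3 dtool/30mm [0.09 0.09 2.66]
```

Request:
{"api": "send_rows", "payload": {
  "deltas": [
    {"dx": 0.08,"dy": 0.05,"dz": 0.8,"ax": 0,"ay": 0,"az": 0,"hand": 0.1},
    {"dx": 0.08,"dy": 0.05,"dz": 1.6,"ax": 0,"ay": 0,"az": 0,"hand": 0.1},
    {"dx": 0.08,"dy": 0.05,"dz": 2.35,"ax": 0,"ay": 0,"az": 0,"hand": 0.1},
    {"dx": 0.08,"dy": 0.05,"dz": 2.35,"ax": 0,"ay": 0,"az": 0,"hand": 0.1},
    {"dx": 0.08,"dy": 0.05,"dz": 2.35,"ax": 0,"ay": 0,"az": 0,"hand": 0.1}
  ]
}}

```text
clock: 20.97
tool_pos: [0.3734, 0.3358, 0.026]
ee_rot: [3.129, 0.28, -0.001]
wrist_force: [-0.4, 0.3, 1.5]
grip_width: 0.548
grasp_force: 0.0
```

Request:
{"api": "send_rows", "payload": {
  "deltas": [
    {"dx": 0,"dy": 0,"dz": 0,"ax": 0,"ay": 0,"az": 0,"hand": -0.4},
    {"dx": 0,"dy": 0,"dz": 0,"ax": 0,"ay": 0,"az": 0,"hand": -0.5},
    {"dx": 0,"dy": 0,"dz": 0,"ax": 0,"ay": 0,"az": 0,"hand": -0.7},
    {"dx": 0,"dy": 0,"dz": 0,"ax": 0,"ay": 0,"az": 0,"hand": -1},
    {"dx": 0,"dy": 0,"dz": 0,"ax": 0,"ay": 0,"az": 0,"hand": -1}
  ],
  "force": 35
}}

```text
clock: 21.38
tool_pos: [0.374, 0.3368, 0.0279]
ee_rot: [-3.128, -0.282, -0.006]
wrist_force: [1.1, -1.2, 7.2]
grip_width: 0.202
grasp_force: 34.2
```

Request:
{"api": "send_rows", "payload": {
  "deltas": [
    {"dx": 0,"dy": 0,"dz": -0.3,"ax": 0,"ay": 0,"az": 0,"hand": -1},
    {"dx": 0,"dy": 0,"dz": -1.2,"ax": 0,"ay": 0,"az": 0,"hand": -1},
    {"dx": 0,"dy": 0,"dz": -2.4,"ax": 0,"ay": 0,"az": 0,"hand": -1},
    {"dx": 0,"dy": 0,"dz": -3.6,"ax": 0,"ay": 0,"az": 0,"hand": -1},
    {"dx": 0,"dy": 0,"dz": -4,"ax": 0,"ay": 0,"az": 0,"hand": -1}
  ]
}}

```text
clock: 21.8
tool_pos: [0.3746, 0.3376, 0.1521]
ee_rot: [-3.125, -0.282, -0.013]
wrist_force: [2.0, 0.3, 0.4]
grip_width: 0.202
grasp_force: 34.3
```

Run:
```python
from h import *
m,im=look({'crucible_center':.14},'w17.png')
cv2.imwrite('pics/c17.png',np.hstack([cv2.resize(im[190:384,180:340,::-1],None,fx=2,fy=2),cv2.resize(cv2.imread('pics/w15.png')[140:240,200:400],(400,388))]))
s=robot.read_state(); X=R.from_rotvec(s['ee_rot']).as_matrix()
print(X.T@(np.array([.5636,.389,.1])-s['tool_pos'])/.03)
```

```text
21.8 [0.3746 0.3376 0.1521]
toolx yaw 10.31
crucible_center 0.6 [256.9 259.7] 1807 pos [0.3714 0.3381 0.14  ] rect [371.2 337.8] [27.8 18.8] 10.4 dtool/30mm [-0.11 -0.03  0.4 ]
[ 6.51348261 -0.56403031  1.70640363]
```

View pics/c17.png

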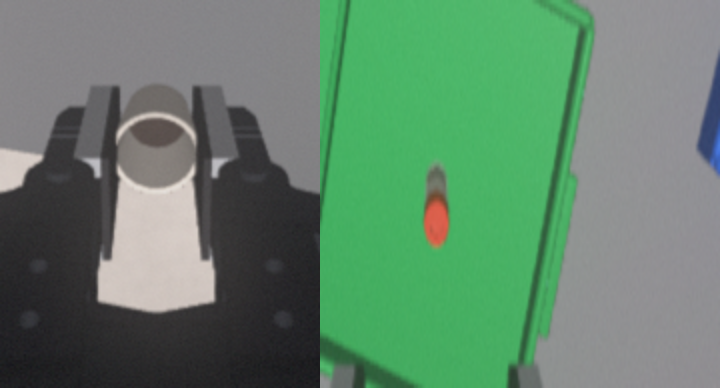

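The crucible is held upright (rim at crop (156,152)) and the vial stands in the green tray. I'll carry the crucible to the other compartment.

Request:
{"api": "send_rows", "payload": {
  "deltas": [
    {"dx": 3.25,"dy": -0.28,"dz": 0,"ax": 0,"ay": 0,"az": 0,"hand": -1},
    {"dx": 3.25,"dy": -0.28,"dz": 0,"ax": 0,"ay": 0,"az": 0,"hand": -1},
    {"dx": 3.25,"dy": -0.28,"dz": 0,"ax": 0,"ay": 0,"az": 0,"hand": -1},
    {"dx": 3.25,"dy": -0.28,"dz": 0,"ax": 0,"ay": 0,"az": 0,"hand": -1}
  ]
}}

```text
clock: 22.23
tool_pos: [0.4688, 0.3616, 0.1444]
ee_rot: [3.129, 0.279, -0.002]
wrist_force: [-0.3, -0.2, 0.8]
grip_width: 0.208
grasp_force: 34.3
```

Request:
{"api": "send_rows", "payload": {
  "deltas": [
    {"dx": 3.25,"dy": -0.28,"dz": 0,"ax": 0,"ay": 0,"az": 0,"hand": -1},
    {"dx": 3.25,"dy": -0.28,"dz": 0,"ax": 0,"ay": 0,"az": 0,"hand": -1},
    {"dx": 3.25,"dy": -0.28,"dz": 0,"ax": 0,"ay": 0,"az": 0,"hand": -1},
    {"dx": 3.25,"dy": -0.28,"dz": 0,"ax": 0,"ay": 0,"az": 0,"hand": -1},
    {"dx": 3.25,"dy": -0.28,"dz": 0,"ax": 0,"ay": 0,"az": 0,"hand": -1}
  ]
}}

```text
clock: 22.65
tool_pos: [0.5598, 0.3869, 0.1439]
ee_rot: [3.128, 0.281, -0.006]
wrist_force: [-0.5, 0.0, -0.2]
grip_width: 0.206
grasp_force: 34.3
```

Request:
{"api": "send_rows", "payload": {
  "deltas": [
    {"dx": 0,"dy": 0,"dz": 1,"ax": 0,"ay": 0,"az": 0,"hand": -1},
    {"dx": 0,"dy": 0,"dz": 2.1,"ax": 0,"ay": 0,"az": 0,"hand": -1},
    {"dx": 0,"dy": 0,"dz": 3.1,"ax": 0,"ay": 0,"az": 0,"hand": -1},
    {"dx": 0,"dy": 0,"dz": 3.6,"ax": 0,"ay": 0,"az": 0,"hand": -1},
    {"dx": 0,"dy": 0,"dz": 3.6,"ax": 0,"ay": 0,"az": 0,"hand": -1}
  ]
}}

```text
clock: 23.07
tool_pos: [0.557, 0.3861, 0.0336]
ee_rot: [3.126, 0.282, -0.013]
wrist_force: [-0.6, 0.4, -0.6]
grip_width: 0.208
grasp_force: 34.8
```

Request:
{"api": "send_rows", "payload": {
  "deltas": [
    {"dx": 0,"dy": 0,"dz": 0.1,"ax": 0,"ay": 0,"az": 0,"hand": -1},
    {"dx": 0,"dy": 0,"dz": 0.16,"ax": 0,"ay": 0,"az": 0,"hand": -1},
    {"dx": 0,"dy": 0,"dz": 0.16,"ax": 0,"ay": 0,"az": 0,"hand": -1},
    {"dx": 0,"dy": 0,"dz": 0.16,"ax": 0,"ay": 0,"az": 0,"hand": -1}
  ]
}}

```text
clock: 23.4
tool_pos: [0.562, 0.3879, 0.0349]
ee_rot: [-3.128, -0.282, -0.004]
wrist_force: [-0.1, 0.5, -0.5]
grip_width: 0.203
grasp_force: 34.8
```

Request:
{"api": "send_rows", "payload": {
  "deltas": [
    {"dx": 0,"dy": 0,"dz": 0.06,"ax": 0,"ay": 0,"az": 0,"hand": -1},
    {"dx": 0,"dy": 0,"dz": 0.06,"ax": 0,"ay": 0,"az": 0,"hand": -1},
    {"dx": 0,"dy": 0,"dz": 0.06,"ax": 0,"ay": 0,"az": 0,"hand": -1}
  ]
}}

```text
clock: 23.65
tool_pos: [0.5613, 0.3874, 0.0316]
ee_rot: [-3.129, -0.282, -0.0]
wrist_force: [0.4, -0.9, 0.2]
grip_width: 0.201
grasp_force: 34.8
```

Request:
{"api": "send_rows", "payload": {
  "deltas": [
    {"dx": 0,"dy": 0,"dz": 0.06,"ax": 0,"ay": 0,"az": 0,"hand": -1},
    {"dx": 0,"dy": 0,"dz": 0.06,"ax": 0,"ay": 0,"az": 0,"hand": -1},
    {"dx": 0,"dy": 0,"dz": 0.06,"ax": 0,"ay": 0,"az": 0,"hand": -1}
  ]
}}

```text
clock: 23.9
tool_pos: [0.562, 0.3877, 0.031]
ee_rot: [-3.129, -0.282, -0.002]
wrist_force: [-0.4, -1.1, 5.5]
grip_width: 0.206
grasp_force: 35.3
```

Request:
{"api": "send_rows", "payload": {
  "deltas": [
    {"dx": 0,"dy": 0,"dz": -0.03,"ax": 0,"ay": 0,"az": 0,"hand": -0.1},
    {"dx": 0,"dy": 0,"dz": -0.03,"ax": 0,"ay": 0,"az": 0,"hand": -0.1},
    {"dx": 0,"dy": 0,"dz": -0.03,"ax": 0,"ay": 0,"az": 0,"hand": -0.1},
    {"dx": 0,"dy": 0,"dz": -0.03,"ax": 0,"ay": 0,"az": 0,"hand": -0.1}
  ]
}}

```text
clock: 24.23
tool_pos: [0.561, 0.3873, 0.0301]
ee_rot: [3.129, 0.282, -0.001]
wrist_force: [-0.3, -0.1, 0.2]
grip_width: 0.448
grasp_force: 0.0
```

Request:
{"api": "send_rows", "payload": {
  "deltas": [
    {"dx": 0,"dy": 0,"dz": -0.3,"ax": 0,"ay": 0,"az": 0,"hand": -0.1},
    {"dx": 0,"dy": 0,"dz": -1,"ax": 0,"ay": 0,"az": 0,"hand": -0.1},
    {"dx": 0,"dy": 0,"dz": -2,"ax": 0,"ay": 0,"az": 0,"hand": -0.1},
    {"dx": 0,"dy": 0,"dz": -3.2,"ax": 0,"ay": 0,"az": 0,"hand": -0.1},
    {"dx": 0,"dy": 0,"dz": -4,"ax": 0,"ay": 0,"az": 0,"hand": -0.1}
  ]
}}

```text
clock: 24.65
tool_pos: [0.5621, 0.3879, 0.1545]
ee_rot: [-3.128, -0.282, -0.005]
wrist_force: [0.8, 0.1, 1.9]
grip_width: 0.45
grasp_force: 0.0
```

Run:
```python
from h import *
m,im=look({'crucible_center':.0195,'vial_center':.025},'w18.png')
```

```text
24.65 [0.5621 0.3879 0.1545]
toolx yaw 10.29
vial_center 0.81 [366.6 221.2] 363 pos [0.5504 0.2925 0.025 ] rect [551.3 291.6] [27.5 11.2] 55.9 dtool/30mm [-0.97  3.06  4.31]
```

Request:
{"api": "send_rows", "payload": {
  "deltas": [
    {"dx": -2.49,"dy": 4.72,"dz": 0,"ax": 0,"ay": 0,"az": 0,"hand": -0.1},
    {"dx": -2.49,"dy": 4.72,"dz": 0,"ax": 0,"ay": 0,"az": 0,"hand": -0.1},
    {"dx": -2.49,"dy": 4.72,"dz": 0,"ax": 0,"ay": 0,"az": 0,"hand": -0.1},
    {"dx": -2.49,"dy": 4.72,"dz": 0,"ax": 0,"ay": 0,"az": 0,"hand": -0.1},
    {"dx": -2.49,"dy": 4.72,"dz": 0,"ax": 0,"ay": 0,"az": 0,"hand": -0.1}
  ]
}}

```text
clock: 25.22
tool_pos: [0.5095, 0.2302, 0.1477]
ee_rot: [3.127, 0.275, -0.011]
wrist_force: [-0.0, -1.1, -1.1]
grip_width: 0.447
grasp_force: 0.0
```

Request:
{"api": "send_rows", "payload": {
  "deltas": [
    {"dx": -2.49,"dy": 4.72,"dz": 0,"ax": 0,"ay": 0,"az": 0,"hand": -0.1},
    {"dx": -2.49,"dy": 4.72,"dz": 0,"ax": 0,"ay": 0,"az": 0,"hand": -0.1},
    {"dx": -2.49,"dy": 4.72,"dz": 0,"ax": 0,"ay": 0,"az": 0,"hand": -0.1},
    {"dx": -2.49,"dy": 4.72,"dz": 0,"ax": 0,"ay": 0,"az": 0,"hand": -0.1},
    {"dx": -2.49,"dy": 4.72,"dz": 0,"ax": 0,"ay": 0,"az": 0,"hand": -0.1}
  ]
}}

```text
clock: 25.63
tool_pos: [0.4625, 0.0784, 0.1489]
ee_rot: [3.129, 0.274, -0.006]
wrist_force: [0.1, -0.0, -0.3]
grip_width: 0.451
grasp_force: 0.0
```

Request:
{"api": "send_rows", "payload": {
  "deltas": [
    {"dx": -2.49,"dy": 4.72,"dz": 0,"ax": 0,"ay": 0,"az": 0,"hand": -0.1},
    {"dx": -2.49,"dy": 4.72,"dz": 0,"ax": 0,"ay": 0,"az": 0,"hand": -0.1},
    {"dx": -2.49,"dy": 4.72,"dz": 0,"ax": 0,"ay": 0,"az": 0,"hand": -0.1},
    {"dx": -2.49,"dy": 4.72,"dz": 0,"ax": 0,"ay": 0,"az": 0,"hand": -0.1},
    {"dx": -2.49,"dy": 4.72,"dz": 0,"ax": 0,"ay": 0,"az": 0,"hand": -0.1}
  ]
}}

```text
clock: 26.05
tool_pos: [0.4153, -0.0744, 0.15]
ee_rot: [3.129, 0.272, -0.002]
wrist_force: [0.1, 0.7, -0.2]
grip_width: 0.45
grasp_force: 0.0
```

Request:
{"api": "send_rows", "payload": {
  "deltas": [
    {"dx": -2.49,"dy": 4.72,"dz": 0,"ax": 0,"ay": 0,"az": 30,"hand": 0.1},
    {"dx": -2.49,"dy": 4.72,"dz": 0,"ax": 0,"ay": 0,"az": 30,"hand": 0.1},
    {"dx": -2.49,"dy": 4.72,"dz": 0,"ax": 0,"ay": 0,"az": 30,"hand": 0.1},
    {"dx": -2.49,"dy": 4.72,"dz": 0,"ax": 0,"ay": 0,"az": 30,"hand": 0.1},
    {"dx": -2.49,"dy": 4.72,"dz": 0,"ax": 0,"ay": 0,"az": 30,"hand": 0.1}
  ]
}}

```text
clock: 26.47
tool_pos: [0.3675, -0.2273, 0.1506]
ee_rot: [3.091, -0.553, 0.0]
wrist_force: [0.6, 0.7, 0.5]
grip_width: 0.548
grasp_force: 0.0
```

Request:
{"api": "send_rows", "payload": {
  "deltas": [
    {"dx": 0,"dy": 0,"dz": 1,"ax": 0,"ay": 0,"az": 31.6,"hand": 0.1},
    {"dx": 0,"dy": 0,"dz": 1,"ax": 0,"ay": 0,"az": 31.6,"hand": 0.1},
    {"dx": 0,"dy": 0,"dz": 1,"ax": 0,"ay": 0,"az": 31.6,"hand": 0.1},
    {"dx": 0,"dy": 0,"dz": 1,"ax": 0,"ay": 0,"az": 31.6,"hand": 0.1},
    {"dx": 0,"dy": 0,"dz": 1,"ax": 0,"ay": 0,"az": 31.6,"hand": 0.1}
  ]
}}

```text
clock: 26.88
tool_pos: [0.3685, -0.2218, 0.1195]
ee_rot: [-2.828, 1.365, 0.003]
wrist_force: [-0.3, -0.6, 1.1]
grip_width: 0.547
grasp_force: 0.0
```

Run:
```python
from h import *
m,im=look({'battery_center':.0125},'w19.png')
```

```text
26.88 [ 0.3685 -0.2218  0.1195]
toolx yaw -51.53
battery_center 0.56 [258.8 195.2] 1219 pos [ 0.3678 -0.223   0.0125] rect [ 369.8 -222.1] [14.5 52.8] 39.9 dtool/30mm [0.02 0.05 3.57]
```

Request:
{"api": "send_rows", "payload": {
  "deltas": [
    {"dx": 0.02,"dy": 0.03,"dz": 1.2,"ax": 0,"ay": 0,"az": 0,"hand": 0.1},
    {"dx": 0.02,"dy": 0.03,"dz": 2.4,"ax": 0,"ay": 0,"az": 0,"hand": 0.1},
    {"dx": 0.02,"dy": 0.03,"dz": 3.15,"ax": 0,"ay": 0,"az": 0,"hand": 0.1},
    {"dx": 0.02,"dy": 0.03,"dz": 3.15,"ax": 0,"ay": 0,"az": 0,"hand": 0.1},
    {"dx": 0.02,"dy": 0.03,"dz": 3.15,"ax": 0,"ay": 0,"az": 0,"hand": 0.1}
  ]
}}

```text
clock: 27.4
tool_pos: [0.3675, -0.223, 0.025]
ee_rot: [-2.832, 1.357, 0.005]
wrist_force: [0.4, 0.1, -0.4]
grip_width: 0.549
grasp_force: 0.0
```

Request:
{"api": "send_rows", "payload": {
  "deltas": [
    {"dx": 0,"dy": 0,"dz": 0,"ax": 0,"ay": 0,"az": 0,"hand": -0.4},
    {"dx": 0,"dy": 0,"dz": 0,"ax": 0,"ay": 0,"az": 0,"hand": -0.6},
    {"dx": 0,"dy": 0,"dz": 0,"ax": 0,"ay": 0,"az": 0,"hand": -1},
    {"dx": 0,"dy": 0,"dz": 0,"ax": 0,"ay": 0,"az": 0,"hand": -1},
    {"dx": 0,"dy": 0,"dz": 0,"ax": 0,"ay": 0,"az": 0,"hand": -1}
  ],
  "force": 45
}}

```text
clock: 27.82
tool_pos: [0.3693, -0.2254, 0.0279]
ee_rot: [2.831, -1.36, 0.006]
wrist_force: [0.0, 1.4, 7.3]
grip_width: 0.169
grasp_force: 44.0
```

Request:
{"api": "send_rows", "payload": {
  "deltas": [
    {"dx": 0,"dy": 0,"dz": -0.3,"ax": 0,"ay": 0,"az": 0,"hand": -1},
    {"dx": 0,"dy": 0,"dz": -1.2,"ax": 0,"ay": 0,"az": 0,"hand": -1},
    {"dx": 0,"dy": 0,"dz": -2.4,"ax": 0,"ay": 0,"az": 0,"hand": -1},
    {"dx": 0,"dy": 0,"dz": -3.6,"ax": 0,"ay": 0,"az": 0,"hand": -1},
    {"dx": 0,"dy": 0,"dz": -4,"ax": 0,"ay": 0,"az": 0,"hand": -1}
  ]
}}

```text
clock: 28.23
tool_pos: [0.3701, -0.2264, 0.1522]
ee_rot: [2.829, -1.358, 0.015]
wrist_force: [0.6, -1.4, 0.3]
grip_width: 0.17
grasp_force: 44.1
```

Run:
```python
from h import *
m,im=look({'battery_center':.13},'w20.png')
cv2.imwrite('pics/c20.png',np.hstack([cv2.resize(im[150:384,140:380,::-1],(400,390)),cv2.resize(cv2.imread('pics/w18.png')[140:240,200:400],(400,390))]))
s=robot.read_state(); X=R.from_rotvec(s['ee_rot']).as_matrix()
print(X.T@(np.array([.572,-.222,.1])-s['tool_pos'])/.03)
```

```text
28.23 [ 0.3701 -0.2264  0.1522]
toolx yaw -51.3
battery_center 0.84 [258.6 252.4] 2940 pos [ 0.3667 -0.2236  0.13  ] rect [ 365.9 -221.8] [14.9 57.3] 38.5 dtool/30mm [-0.15  0.03  0.74]
[ 4.0984768  -5.34598001  1.70699902]
```

View pics/c20.png

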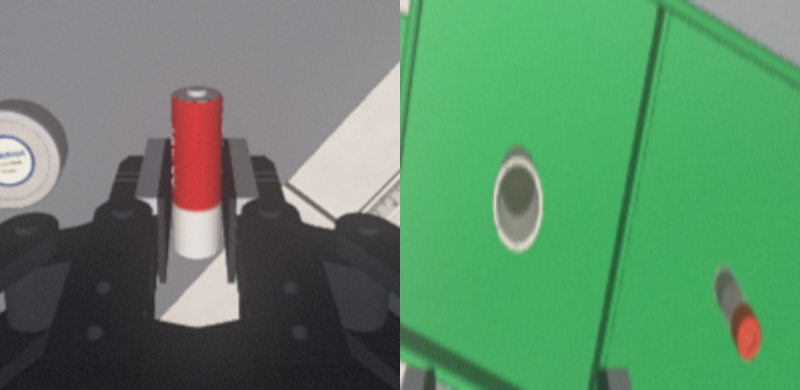

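The battery is held level (crop (197,170)), and the crucible and vial stand in their compartments. Now the yellow tray.

Request:
{"api": "send_rows", "payload": {
  "deltas": [
    {"dx": 2.05,"dy": -2.67,"dz": 0,"ax": 0,"ay": 0,"az": 0,"hand": -1},
    {"dx": 2.05,"dy": -2.67,"dz": 0,"ax": 0,"ay": 0,"az": 0,"hand": -1},
    {"dx": 2.05,"dy": -2.67,"dz": 0,"ax": 0,"ay": 0,"az": 0,"hand": -1},
    {"dx": 2.05,"dy": -2.67,"dz": 0,"ax": 0,"ay": 0,"az": 0,"hand": -1}
  ]
}}

```text
clock: 28.67
tool_pos: [0.471, -0.2217, 0.1449]
ee_rot: [-2.833, 1.357, 0.001]
wrist_force: [0.0, 0.4, -0.8]
grip_width: 0.171
grasp_force: 44.2
```

Request:
{"api": "send_rows", "payload": {
  "deltas": [
    {"dx": 2.05,"dy": -2.67,"dz": 0,"ax": 0,"ay": 0,"az": 0,"hand": -1},
    {"dx": 2.05,"dy": -2.67,"dz": 0,"ax": 0,"ay": 0,"az": 0,"hand": -1},
    {"dx": 2.05,"dy": -2.67,"dz": 0,"ax": 0,"ay": 0,"az": 0,"hand": -1},
    {"dx": 2.05,"dy": -2.67,"dz": 0,"ax": 0,"ay": 0,"az": 0,"hand": -1},
    {"dx": 2.05,"dy": -2.67,"dz": 0,"ax": 0,"ay": 0,"az": 0,"hand": -1}
  ]
}}

```text
clock: 29.08
tool_pos: [0.569, -0.2196, 0.1443]
ee_rot: [-2.832, 1.359, 0.005]
wrist_force: [-0.9, -0.1, 0.1]
grip_width: 0.167
grasp_force: 44.2
```

Run:
```python
from h import *
m,im=look({'tray_batteries':.02},'w21.png')
```

```text
29.08 [ 0.569  -0.2196  0.1443]
toolx yaw -51.27
tray_batteries 0.85 [273.9 163.5] 30422 pos [ 0.5718 -0.2447  0.02  ] rect [ 572.7 -222.9] [210.6 113. ] 85.7 dtool/30mm [0.72 0.45 4.14]
```

Tray centre confirmed at (0.573, -0.223), so I'll lower the battery.

Request:
{"api": "send_rows", "payload": {
  "deltas": [
    {"dx": 0.1,"dy": 0,"dz": 1,"ax": 0,"ay": 0,"az": 0,"hand": -1},
    {"dx": 0.1,"dy": 0,"dz": 2.1,"ax": 0,"ay": 0,"az": 0,"hand": -1},
    {"dx": 0.1,"dy": 0,"dz": 3.1,"ax": 0,"ay": 0,"az": 0,"hand": -1},
    {"dx": 0.1,"dy": 0,"dz": 3.6,"ax": 0,"ay": 0,"az": 0,"hand": -1},
    {"dx": 0.1,"dy": 0,"dz": 3.6,"ax": 0,"ay": 0,"az": 0,"hand": -1}
  ]
}}

```text
clock: 29.6
tool_pos: [0.5683, -0.2213, 0.0342]
ee_rot: [-2.83, 1.362, 0.011]
wrist_force: [-0.1, 0.5, -0.7]
grip_width: 0.168
grasp_force: 44.4
```

Request:
{"api": "send_rows", "payload": {
  "deltas": [
    {"dx": 0,"dy": 0,"dz": 0.1,"ax": 0,"ay": 0,"az": 0,"hand": -1},
    {"dx": 0,"dy": 0,"dz": 0.2,"ax": 0,"ay": 0,"az": 0,"hand": -1},
    {"dx": 0,"dy": 0,"dz": 0.2,"ax": 0,"ay": 0,"az": 0,"hand": -1},
    {"dx": 0,"dy": 0,"dz": 0.2,"ax": 0,"ay": 0,"az": 0,"hand": -1}
  ]
}}

```text
clock: 29.93
tool_pos: [0.5722, -0.2228, 0.0331]
ee_rot: [2.832, -1.36, 0.002]
wrist_force: [0.4, -0.4, 0.2]
grip_width: 0.172
grasp_force: 44.4
```

Request:
{"api": "send_rows", "payload": {
  "deltas": [
    {"dx": 0,"dy": 0,"dz": 0.06,"ax": 0,"ay": 0,"az": 0,"hand": -1},
    {"dx": 0,"dy": 0,"dz": 0.06,"ax": 0,"ay": 0,"az": 0,"hand": -1},
    {"dx": 0,"dy": 0,"dz": 0.06,"ax": 0,"ay": 0,"az": 0,"hand": -1}
  ]
}}

```text
clock: 30.18
tool_pos: [0.5726, -0.223, 0.032]
ee_rot: [2.832, -1.36, 0.003]
wrist_force: [-1.6, 0.5, 6.3]
grip_width: 0.167
grasp_force: 45.0
```

Contact; release and lift.

Request:
{"api": "send_rows", "payload": {
  "deltas": [
    {"dx": 0,"dy": 0,"dz": 0,"ax": 0,"ay": 0,"az": 0,"hand": -0.2},
    {"dx": 0,"dy": 0,"dz": 0,"ax": 0,"ay": 0,"az": 0,"hand": -0.2},
    {"dx": 0,"dy": 0,"dz": 0,"ax": 0,"ay": 0,"az": 0,"hand": -0.2},
    {"dx": 0,"dy": 0,"dz": 0,"ax": 0,"ay": 0,"az": 0,"hand": -0.2}
  ]
}}

```text
clock: 30.52
tool_pos: [0.5718, -0.2224, 0.0301]
ee_rot: [2.832, -1.36, -0.0]
wrist_force: [-1.0, -0.3, 0.4]
grip_width: 0.398
grasp_force: 0.0
```

Request:
{"api": "send_rows", "payload": {
  "deltas": [
    {"dx": 0,"dy": 0,"dz": -0.3,"ax": 0,"ay": 0,"az": 0,"hand": -0.2},
    {"dx": 0,"dy": 0,"dz": -1,"ax": 0,"ay": 0,"az": 0,"hand": -0.2},
    {"dx": 0,"dy": 0,"dz": -2,"ax": 0,"ay": 0,"az": 0,"hand": -0.2},
    {"dx": 0,"dy": 0,"dz": -3.2,"ax": 0,"ay": 0,"az": 0,"hand": -0.2},
    {"dx": 0,"dy": 0,"dz": -4.4,"ax": 0,"ay": 0,"az": 0,"hand": -0.2}
  ]
}}

```text
clock: 30.93
tool_pos: [0.5713, -0.2222, 0.1636]
ee_rot: [-2.832, 1.36, 0.002]
wrist_force: [0.8, -0.8, 0.5]
grip_width: 0.402
grasp_force: 0.0
```

Request:
{"api": "send_rows", "payload": {
  "deltas": [
    {"dx": 0,"dy": 0,"dz": -1,"ax": 0,"ay": 0,"az": 0,"hand": -0.2},
    {"dx": 0,"dy": 0,"dz": -1,"ax": 0,"ay": 0,"az": 0,"hand": -0.2},
    {"dx": 0,"dy": 0,"dz": -1,"ax": 0,"ay": 0,"az": 0,"hand": -0.2}
  ]
}}

```text
clock: 31.18
tool_pos: [0.5731, -0.2232, 0.1955]
ee_rot: [2.831, -1.36, 0.009]
wrist_force: [-1.8, 0.2, 0.1]
grip_width: 0.403
grasp_force: 0.0
```

Run:
```python
from h import *
m,im=look({'battery_center':.0165},'w22.png')
s=snap('side','s22.png')
cv2.imwrite('pics/c22.png',np.hstack([cv2.resize(im[:,:,::-1],(400,300)),cv2.resize(s[150:318,60:284,::-1],(400,300))]))
```

```text
31.18 [ 0.5731 -0.2232  0.1955]
toolx yaw -51.31
battery_center 0.56 [260.1 178.7] 779 pos [ 0.5693 -0.2227  0.0165] rect [ 570.8 -221.6] [15.3 52.1] 39.7 dtool/30mm [-0.13  0.1   5.97]
```

View pics/c22.png

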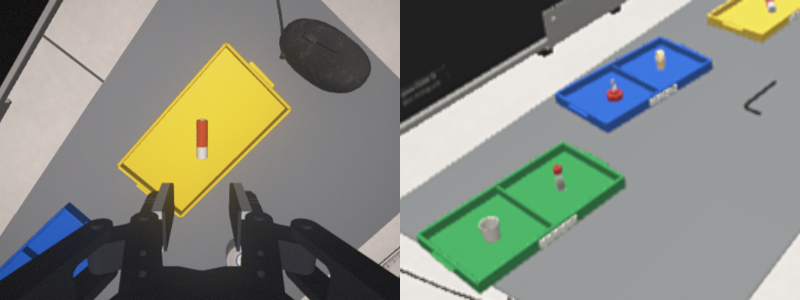

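The battery lies in the yellow tray at (202,138) of the left panel. In the side view all four others stand upright, one per compartment. I'm handing in.

```bash
python3 -c "
from workcell import workorder
print(workorder.close_job())"
```

```text
the job is handed in; nothing more can be done
None
```

All five things are in their trays and released, and I've handed the job in: the last pictures show the fitting, thumb screw, vial and crucible standing upright, one per compartment, and the battery lying flat; the hand-in gave no verdict.

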